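Set and bolt down the indexing table

TASK

Clear the dark steel packing pieces off the round plate into the cream tray, then crank the handwheel until the table's white pointer stands at the red mark on the scale. Next, using only the T-key and never the bare fingers on a bolt, tighten the four square-headed bolts clockwise in cross order (one, the one opposite, then the other two): a first pass that turns every bolt about an eighth of a turn, then a second pass in cross order of about another eighth. Finally stand the key upright on its black mat, with the pointer still at the mark, the packing pieces in the tray and everything else left alone.

Things in the scene. Friction and masses are not known exactly. Their poses are not given: they have to be found in the camera images.
- bolt0 (a joint): turn of bolt 0, rad; grows when the bolt is tightened (clockwise from above); 0 at the start. The four bolts stand in a square round the plate in the order 0, 1, 2, 3, so bolt 0 is opposite bolt 2 and bolt 1 opposite bolt 3. Each is stiff (about 0.09 N m, the same all the way) and stays where it is left
- bolt1 (a joint): the same for bolt 1
- bolt2 (a joint): the same for bolt 2
- bolt3 (a joint): the same for bolt 3
- bolt0_head (a point): top centre of the head of bolt 0: a brass square head, 22 mm across the flats, 18 mm high, its upper 6 mm bevelled, with a red dot on top; it stands on a steel washer 35 mm across and 3 mm high that lies on the round plate, 58 mm from the plate's centre. z up; x and y square to the flats, turning with the bolt
- bolt1_head (a point): the same for bolt 1; x and y square to its flats. The plate is round, aluminium, 150 mm across, its top 58 mm above the bench, and rides on the saddle of the grey indexing table, whose bed (200 x 350 mm, 22 mm high) is fixed to the bench
- bolt2_head (a point): the same for bolt 2
- bolt3_head (a point): the same for bolt 3
- pointer (a point): tip of the white pointer on the saddle, moving over the scale along the bed's near edge; y is the direction of the slide
- rider_mark (a point): tip of the red rider clipped on the scale: the mark to which the white pointer must come; y is the direction of the slide, and the pointer starts 20 to 42 mm on its -y side
- wheel_axis (a point): centre of the level black-rimmed handwheel (90 mm across, on the gear head at the end of the bed), on its upper face, 84 mm above the bench. Turning it clockwise from above drives the saddle towards the wheel (+y of the pointer's frame), 15 mm for each full turn. It takes about 2 N at the knob and does not run back; the saddle cannot be pushed by hand
- knob_grip (a point): gripping point of the handwheel's red upright knob, 18 mm across and 40 mm tall, top 125 mm above the bench (this point 110 mm), which spins freely on its pin; 41 mm from the wheel's axis
- key_grip (a point): centre of the blue cross-bar of the T-key, 60 mm long (its x axis), 14 mm thick (its y axis), 24 mm high; 86 mm above the key's foot. The key (98 mm tall, 0.28 kg) stands upright on its socket on the black mat
- key_mouth (a point): centre of the foot of the T-key: the open mouth of its square socket, 26 mm across inside, 36 mm outside, 22 mm deep, flats square to the key's x and y. On a 22 mm bolt head it has about 0.2 rad (12 degrees) of play either way before it bites, so the hand must turn that much more than the bolt. z is up along the key
- key_mat: round black rubber mat, 68 mm across, 4 mm thick, fixed; origin at the centre of its underside
- tray: open cream tray, 80 (x) x 120 (y) x 28 mm, floor and walls thin; origin at the centre of its underside; loose
- packing0_center (a point): centre of a dark steel packing piece, 40 (x) x 18 (y) x 16 (z) mm, 50 g, left lying on the round plate; one to three of them are present
- packing1_center (a point): centre of a dark steel packing piece, 40 (x) x 18 (y) x 16 (z) mm, 50 g, left lying on the round plate; one to three of them are present
- packing2_center (a point): centre of a dark steel packing piece, 40 (x) x 18 (y) x 16 (z) mm, 50 g, left lying on the round plate; one to three of them are present
- spool_red: spool of red thread, 50 mm across, 60 mm tall, a bystander to be left alone; origin at the centre of its underside
- spool_green: spool of green thread, 46 mm across, 55 mm tall, a bystander to be left alone; origin at the centre of its underside
- wax: round brown cake of wax, 62 mm across, 22 mm high, a bystander to be left alone; origin at the centre of its underside
- sander: sanding block, 63 x 110 x 30 mm, a bystander to be left alone; origin at the centre of its underside
- roll: roll of webbing, 106 mm across, 50 mm high, a bystander to be left alone; origin at the centre of its underside

How it is judged (in metres and radians):
On the way, in this order (a step that is already met when the one before it is completed fails the run):
1. every packing piece lies in the tray (x of packing0_center in the frame of tray between -0.037 and 0.037 m and y of packing0_center in the frame of tray between -0.057 and 0.057 m and z of packing0_center in the frame of tray between 0 and 0.03 m and x of packing1_center in the frame of tray between -0.037 and 0.037 m and y of packing1_center in the frame of tray between -0.057 and 0.057 m and z of packing1_center in the frame of tray between 0 and 0.03 m and x of packing2_center in the frame of tray between -0.037 and 0.037 m and y of packing2_center in the frame of tray between -0.057 and 0.057 m and z of packing2_center in the frame of tray between 0 and 0.03 m), for 0.2 s.
2. the pointer stands within 2.5 mm of the red mark (y of pointer in the frame of rider_mark between -0.0025 and 0.0025 m), for 0.3 s.
3. first pass: two opposite bolts turned by more than 0.5 rad, the other two still by less than 0.3 (((value of joint each of bolt0, bolt2 above 0.5 rad and value of joint each of bolt1, bolt3 below 0.3 rad) or (value of joint each of bolt1, bolt3 above 0.5 rad and value of joint each of bolt0, bolt2 below 0.3 rad))), for 0.1 s.
4. first pass: all four bolts turned by more than 0.5 rad (value of joint each of bolt0, bolt1, bolt2, bolt3 above 0.5 rad), for 0.1 s.
5. second pass: two opposite bolts turned by more than 1.15 rad in all, the other two still by less than 1.1 (((value of joint each of bolt0, bolt2 above 1.15 rad and value of joint each of bolt1, bolt3 below 1.1 rad) or (value of joint each of bolt1, bolt3 above 1.15 rad and value of joint each of bolt0, bolt2 below 1.1 rad))), for 0.1 s.
6. second pass: all four bolts turned by more than 1.15 rad in all (value of joint each of bolt0, bolt1, bolt2, bolt3 above 1.15 rad), for 0.1 s.
At the end, for the whole second after the job is handed in: All four bolts are turned by 1.15 to 2.2 rad, the pointer is within 3 mm of the red mark, every packing piece lies in the tray, and the key stands upright (within 0.1 rad) on its mat, its foot's centre within 20 mm of the mat's (all of step 1 and all of step 6 and value of joint each of bolt0, bolt1, bolt2, bolt3 below 2.2 rad and y of pointer in the frame of rider_mark between -0.003 and 0.003 m and horizontal distance between key_mouth and key_mat below 0.02 m and angle between key_mouth's own z axis and vertical below 0.1 rad and height (world z) of key_mouth below 0.008 m and distance between key_mouth and key_mat below 0.022 m); the robot touches nothing.
It fails at once if a bolt is turned past 1.1 rad while another is still below 0.5 (a pass ahead of the others) ((value of joint bolt0 above 1.1 rad and value of joint any of bolt1, bolt2, bolt3 below 0.5 rad) or (value of joint bolt1 above 1.1 rad and value of joint any of bolt0, bolt2, bolt3 below 0.5 rad) or (value of joint bolt2 above 1.1 rad and value of joint any of bolt0, bolt1, bolt3 below 0.5 rad) or (value of joint bolt3 above 1.1 rad and value of joint any of bolt0, bolt1, bolt2 below 0.5 rad)).
It fails at once if the fingers press on a bolt with more than 4 N (contact force between the fingers and bolt0 above 4 N or contact force between the fingers and bolt1 above 4 N or contact force between the fingers and bolt2 above 4 N or contact force between the fingers and bolt3 above 4 N).
It fails at once if a bystander (spool, wax, sanding block, webbing roll) is moved by more than 40 mm (distance of any of spool_red, spool_green, wax, sander, roll from where it was at the start of the episode above 0.04 m).
Of packing0, packing1, packing2 only 1 to 3 are there at a start; the rules pass over those that are not, and their reading is None.
At some moment in a run one of tray may be knocked a few centimetres aside while the robot is not near it.
It also fails if it takes over 210 s, if anything falls off the work surface, if the arm or the gripper's body presses on something with over 40 N, if the wrist force passes 120 N, or if a joint passes its speed limit or range.

ROBOT

A 6-joint arm with a two-finger parallel gripper is mounted at the origin on the work surface; the furniture and walls round the work are solid. World frame = base frame: x ahead of the robot, y to its left, z up, the work surface at z = 0. Lengths are in m, angles in degrees, forces in N, time in s.
With the tool pointing down it reaches from about 0.375 to 0.9 m from the base axis. Payload 3.1 kg.
Tool frame: the origin (TCP) lies midway between the tips of the shut fingers; the grasp point (between the pads) lies 19 mm behind it; z points along the fingers, y is the direction in which the jaws open and shut (so a half turn about z gives the same grasp; the last joint's range is limited). The gripper opens to 87 mm and grips with 3 to 60 N. Pads are 19 mm wide; open, the fingers measure 117 mm over their backs; the gripper's body (75 mm by 190 mm) begins 51 mm behind the grasp point.
Start: joints at [-74.685, 30.224, 82.088, -0, 67.689, -10.227], TCP at [0.27, -0.564, 0.223] pointing down, gripper open.
Joint ranges: [-176.69, 176.69], [-43.24, 126.21], [12.49, 139.97], [-82, 262], [0, 151.66], [-163.58, 163.58]. Speed limits (degrees/s): [159.86, 159.86, 180, 180, 180, 180].

INTERFACE

Orientations are given as a 3x3 rotation matrix whose columns are the frame's x, y, z axes.
In Python, from rig import bot gives the robot as it stands.
- The arm moves only by the tool carry_out, never from a script. Its arguments are lists of equal length, an entry for each row: "grip": the gripper's target within -1 to 1 (fully open at 1, half-way at 0, shut at -1); "slide": the shift along the tool's x, y, z in mm, a list of three; "twist": the turn, a rotation vector about the tool's x, y, z in rad, a list of three. In form: {"grip": [grip, ...], "slide": [[dx, dy, dz], ...], "twist": [[wx, wy, wz], ...]}. A call has 1 to 12 rows; each row shifts and turns the pose as measured when the row begins, along the tool's axes as they then stand; what a row does not reach is not made up. A row lasts 1/10 s, in which the tool goes at most 50 mm and 8.59 degrees, less where a joint would pass 70% of its speed; a pose out of reach is approached as far as the arm can. A call is refused whole if a number of a shift passes 50 or a number of a turn 0.15, either way. A call with a gripper value outside its range is refused whole. The fingers move at their own pace and stop on an object; the grip force is fixed at half the most. Time passes only in rows, so rows that do not move let the fingers close. It gives the time, the measured TCP pose, the force and the opening at its end, in the units of the state.
- bot.read_state(): the state, without advancing time (a new reading comes with each control period).
- bot.capture(name): name is "scene" or "top" or "wrist"; returns a dict with "color" (480x640x3 uint8, red, green, blue), "depth" (480x640 float32, m along the optical axis (not along the pixel's ray), 0 where there is no reading), "fx", "fy", "cx", "cy" (pixels), "position" and "rotation" of the camera in the world; the wrist camera has in their place "T_tool_cam" (4x4, takes a point from camera to tool coordinates, whose origin is the TCP and whose axes are the flange's). Camera axes: x right, y up, looking along -z (the intrinsics and any distortion apply to the point x, -y, -z); pixel columns grow to the right and rows downward; lengths in m; the calibration is good to about 2 mm. A picture is of the moment at which its call begins: read the wrist's pose just before it.
- bot.hand_in(): hands the job in, once; it reports no verdict.
The state is a dict: "time_s": time; "joint_positions": joint angles; "qvel": joint speeds; "tau": joint torques, N m; "position": TCP position; "tcp_rot": TCP orientation; "force": force on the tool from outside, world axes, zero at the start; "moment": the same for the moment, N m; "opening": opening from 0.0 (shut) to 1.0 (fully open).
Only numpy, scipy, OpenCV 4.12 (cv2) and the standard library are available. Lean on these libraries where they do the work, as an engineer would, in place of code of your own. Each camera call takes 0.05 s, during which the arm holds its last target.

## Working session

There is one attempt and no reset: what is moved stays moved. The work goes in short steps, Python scripts to look and compute and a tool call to move; the robot and the scene stay as the last step left them, time stands still between calls to the robot, and variables do not carry over. Pictures are saved under pics/ and viewed, and the job is handed in when it is done.

Besides the shell and the picture viewer there is one more tool, called after "Call:" as name(argument=value, ...) on one line, values as JSON. carry_out: Moves the arm, as the interface text tells. Its arguments: {"type":"object","properties":{"grip":{"type":"array"},"slide":{"type":"array"},"twist":{"type":"array"}},"required":["grip","slide","twist"]}

```bash
ls -la; mkdir -p pics; python3 - <<'E'
from rig import bot
import cv2
s=bot.read_state(); print(s)
for n in ("scene","top","wrist"):
    c=bot.capture(n); cv2.imwrite(f"pics/{n}0.png",c["color"][:,:,::-1])
    print(n,{k:v for k,v in c.items() if k not in("color","depth")})
E
```

```text
total 12
drwxr-xr-x  3 agent agent 4096 Dec  6 13:36 .
drwxr-xr-x 23 root  root  4096 Dec  6 13:36 ..
drwxr-xr-x  2 agent agent 4096 Dec  6 13:36 pics
{'time_s': 0.0, 'joint_positions': array([-7.46839280e+01,  3.02759677e+01,  8.21574222e+01, -3.16800718e-03,
        6.76860462e+01, -1.02261531e+01]), 'qvel': array([0.01091455, 0.0706115 , 0.00338413, 0.02482366, 0.06863107,
       0.06305583]), 'tau': array([ 5.84028803e-04, -4.40039957e+01, -1.76591957e+01,  6.32832572e-02,
        5.82221069e-02, -1.64950793e-04]), 'position': array([ 0.26931354, -0.56319386,  0.221598  ]), 'tcp_rot': array([[ 9.02258787e-01,  4.31194528e-01, -5.99955839e-04],
       [ 4.31194827e-01, -9.02256634e-01,  1.99700345e-03],
       [ 3.19782824e-04, -2.06051176e-03, -9.99997826e-01]]), 'force': array([-0.08736873,  0.10255051, -0.01866348]), 'moment': array([-0.09146123,  0.01282342, -0.02504371]), 'opening': 0.995302791157191}
scene {'fx': 576.2481011348565, 'fy': 576.2481011348565, 'cx': 330.0198829199692, 'cy': 246.04898649649394, 'position': array([-0.6312008 , -0.81523231,  0.91124849]), 'rotation
[... 270 characters left out ...]
ay([0.39026268, 0.03670804, 1.63027948]), 'rotation': array([[-7.54541319e-03,  9.98701768e-01, -5.03770355e-02],
       [-9.99971478e-01, -7.51913808e-03,  7.11067695e-04],
       [ 3.31352678e-04,  5.03809640e-02,  9.98730018e-01]])}
wrist {'fx': 426.4253032650656, 'fy': 426.4253032650656, 'cx': 317.61716702183713, 'cy': 245.22395961577075, 'T_tool_cam': array([[-1.11236367e-03,  9.53066858e-01,  3.02757868e-01,
         8.44934805e-02],
       [ 9.99998863e-01,  1.36851261e-03, -6.33911212e-04,
         7.24108859e-04],
       [-1.01848773e-03,  3.02756819e-01, -9.53067296e-01,
        -1.61964031e-01],
       [ 0.00000000e+00,  0.00000000e+00,  0.00000000e+00,
         1.00000000e+00]])}
```

View pics/top0.png

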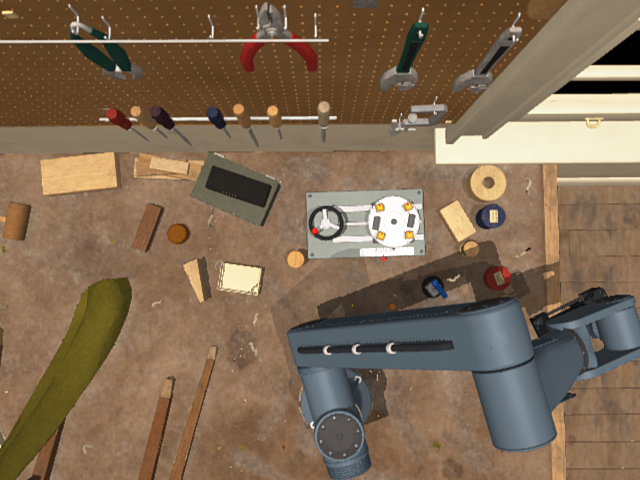

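View pics/scene0.png

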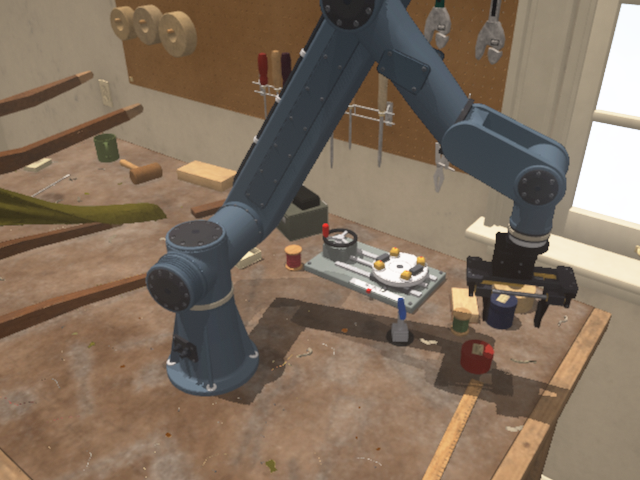

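View pics/wrist0.png

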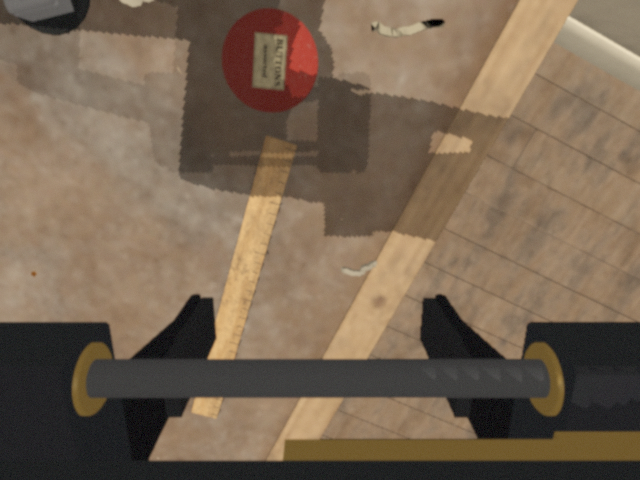

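The top view shows the table bed at about (365,225), the plate at (394,221), wheel at (326,222), tray at (240,278) and key at (434,288). Two dark packing pieces seem to lie on the plate. I'll zoom in.

```bash
cat > h.py <<'E'
import numpy as np, cv2
from rig import bot
def ray(c,u,v,st=None):
    d=np.array([(u-c["cx"])/c["fx"],-(v-c["cy"])/c["fy"],-1.0])
    if "T_tool_cam" in c:
        T=np.eye(4);T[:3,:3]=st["tcp_rot"];T[:3,3]=st["position"];T=T@c["T_tool_cam"]
        return T[:3,3],T[:3,:3]@d
    return np.array(c["position"]),np.array(c["rotation"])@d
def plane(c,u,v,z,st=None):
    o,d=ray(c,u,v,st); return o+d*(z-o[2])/d[2]
def proj(c,p,st=None):
    if "T_tool_cam" in c:
        T=np.eye(4);T[:3,:3]=st["tcp_rot"];T[:3,3]=st["position"];T=T@c["T_tool_cam"]
        q=T[:3,:3].T@(np.array(p)-T[:3,3])
    else: q=np.array(c["rotation"]).T@(np.array(p)-c["position"])
    return np.array([c["cx"]+c["fx"]*q[0]/-q[2],c["cy"]+c["fy"]*q[1]/q[2]])
def snap(n,name,crop=None,k=1):
    st=bot.read_state(); c=bot.capture(n); im=c["color"][:,:,::-1].copy()
    if crop: x0,y0,x1,y1=crop; im=im[y0:y1,x0:x1]
    if k!=1: im=cv2.resize(im,None,fx=k,fy=k,interpolation=cv2.INTER_CUBIC)
    cv2.imwrite(f"pics/{name}.png",im); return st,c
def totool(st,p):
    return np.array(st["tcp_rot"]).T@(np.array(p)-st["position"])*1000
E
python3 - <<'E'
from h import *
st,c=snap("top","top1",(290,170,530,320),3.3)
for n,u,v,z in (("plate",394,221,.058),("wheel",326,222,.084),("tray",240,278,.028),("key",434,288,.098),("redrider",384,258,.03)):
    print(n,plane(c,u,v,z).round(3))
E
```

```text
plate [ 0.526 -0.173  0.058]
wheel [0.523 0.025 0.084]
tray [0.364 0.28  0.028]
key [ 0.333 -0.278  0.098]
redrider [ 0.419 -0.146  0.03 ]
```

View pics/top1.png

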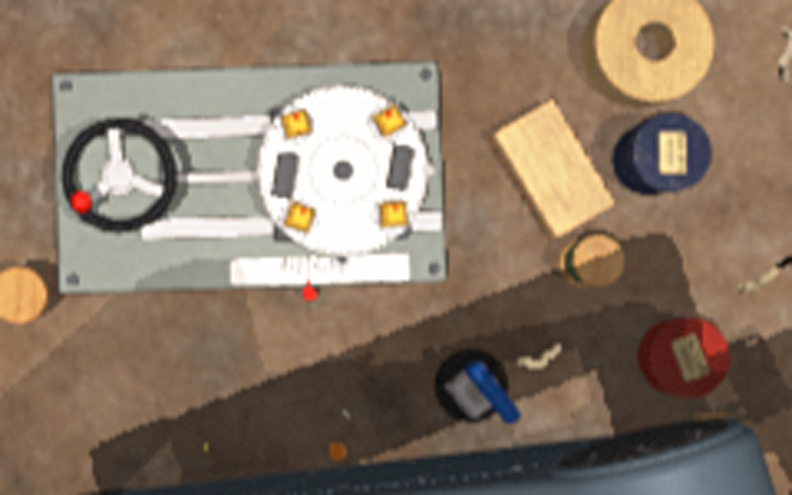

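Call:
carry_out(grip=[1,1,1,1,1,1,1,1,1,1,1,1], slide=[[0,0,0],[0,0,0],[0,0,0],[21,-32,0],[21,-32,0],[21,-32,0],[21,-32,0],[21,-32,0],[21,-32,0],[21,-32,0],[21,-32,0],[21,-32,0]], twist=[[0,0,0.148],[0,0,0.148],[0,0,0.148],[0,0,0],[0,0,0],[0,0,0],[0,0,0],[0,0,0],[0,0,0],[0,0,0],[0,0,0],[0,0,0]])

```text
time_s: 1.4
position: [0.4655, -0.2729, 0.2193]
tcp_rot: [[1.0, -0.023, -0.001], [-0.023, -1.0, 0.001], [-0.001, -0.001, -1.0]]
force: [0.4, -0.6, 0.2]
opening: 0.998
```

Call:
carry_out(grip=[1,1,1,1,1], slide=[[20,-33,0],[20,-33,0],[20,-33,0],[0,0,-20],[0,0,0]], twist=[[0,0,-0.023],[0,0,0],[0,0,0],[0,0,0],[0,0,0]])

```text
time_s: 1.9
position: [0.5302, -0.1644, 0.2389]
tcp_rot: [[1.0, 0.009, -0.002], [0.009, -1.0, 0.003], [-0.002, -0.003, -1.0]]
force: [-0.4, -0.3, 0.0]
opening: 1.0
```

```bash
python3 - <<'E'
from h import *
st,c=snap("wrist","w1"); print(st["position"],st["tcp_rot"].round(4))
d=c["depth"]; np.save("/tmp/d.npy",d)
for u,v in ((320,240),(250,150)): print(d[v,u])
snap("top","top2",(150,170,530,320),2)
E
```

```text
[ 0.53020982 -0.16442399  0.23886821] [[ 1.      0.0088 -0.0018]
 [ 0.0088 -1.      0.0031]
 [-0.0017 -0.0031 -1.    ]]
0.35835236
0.3699956
```

View pics/w1.png

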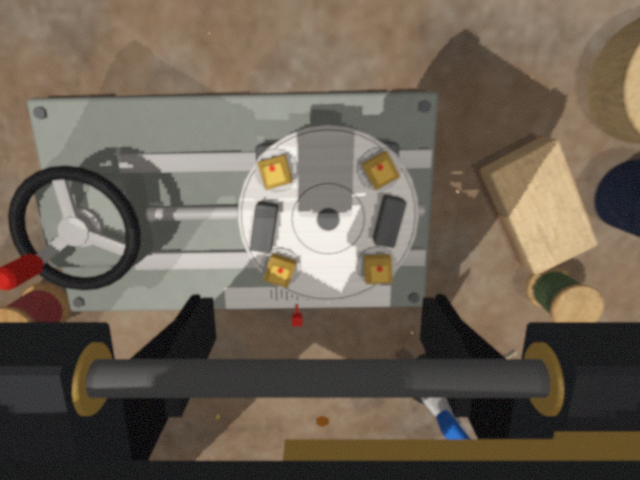

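View pics/top2.png

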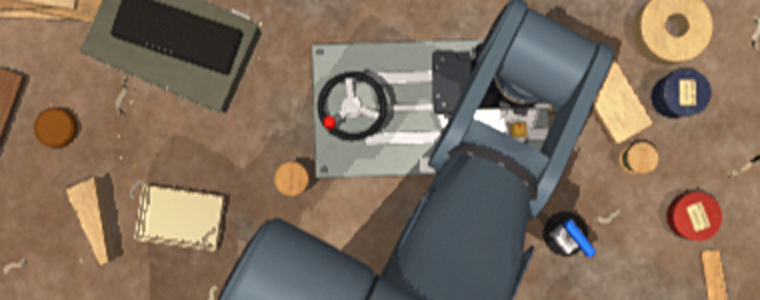

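The wrist view shows exactly two packing pieces at (263,225) and (389,220), bolts at (275,171), (379,169), (281,270) and (378,269), wheel centre at (73,231). Next come the measurements.

```bash
cat > meas.py <<'E'
from h import *
def packs(c,st):
    hsv=cv2.cvtColor(c["color"],cv2.COLOR_RGB2HSV)
    m=((hsv[...,2]<95)).astype(np.uint8)
    out=[]
    cs,_=cv2.findContours(m,cv2.RETR_LIST,cv2.CHAIN_APPROX_NONE)
    for k in cs:
        r=cv2.minAreaRect(k); a=cv2.contourArea(k)
        if 500<a<3000: out.append((r,a))
    return out
def bolts(c,st,z=.079):
    hsv=cv2.cvtColor(c["color"],cv2.COLOR_RGB2HSV)
    m=((hsv[...,0]>14)&(hsv[...,0]<35)&(hsv[...,1]>120)&(hsv[...,2]>90)).astype(np.uint8)
    m=cv2.morphologyEx(m,cv2.MORPH_CLOSE,np.ones((9,9)))
    cs,_=cv2.findContours(m,cv2.RETR_EXTERNAL,cv2.CHAIN_APPROX_NONE)
    return [(cv2.minAreaRect(k),cv2.contourArea(k)) for k in cs if 300<cv2.contourArea(k)<4000]
E
python3 - <<'E'
from meas import *
st=bot.read_state(); c=bot.capture("wrist")
import pickle; pickle.dump((st,c),open("/tmp/w1.pkl","wb"))
def box(r,z):
    P=np.array([plane(c,*q,z,st) for q in cv2.boxPoints(r)]); e=[np.linalg.norm(P[(i+1)%4]-P[i]) for i in range(2)]
    i=int(e[1]>e[0]); d=P[(i+1)%4]-P[i]
    return P.mean(0).round(4),np.array(e).round(4),np.degrees(np.arctan2(d[1],d[0])).round(1)
print("dark");
for r,a in packs(c,st): print(np.round(r[0]),a,box(r,.074))
print("brass")
for r,a in bolts(c,st): print(np.round(r[0]),a,box(r,.079))
# red things
hsv=cv2.cvtColor(c["color"],cv2.COLOR_RGB2HSV)
m=(((hsv[...,0]<6)|(hsv[...,0]>174))&(hsv[...,1]>170)&(hsv[...,2]>110)).astype(np.uint8)
n,l,s,ce=cv2.connectedComponentsWithStats(m)
for i in range(1,n):
    if s[i,4]>5: print("red",ce[i].round(1),s[i],plane(c,*ce[i],.079,st).round(4))
# depth map heights
def h(u,v):
    o,d=ray(c,u,v,st); p=o+d*c["depth"][v,u]; return p.round(4)
for n,u,v in (("packL",263,225),("packR",389,220),("plate",345,250),("hub",328,219),("bolt",379,172),("wheelrim",15,215),("bed",200,300)): print(n,h(u,v))
E
```

```text
dark
[546. 379.] 1290.0 (array([ 0.3844, -0.3671,  0.074 ]), array([0.0294, 0.0791]), np.float64(-163.2))
[ 89. 379.] 1280.5 (array([0.3806, 0.0392, 0.074 ]), array([0.08  , 0.0294]), np.float64(-16.4))
[324. 348.] 813.5 (array([ 0.4148, -0.1704,  0.074 ]), array([0.0237, 0.0506]), np.float64(-89.5))
[562. 279.] 1245.5 (array([ 0.4808, -0.364 ,  0.074 ]), array([0.0442, 0.0294]), np.float64(-40.4))
[391. 217.] 1147.0 (array([ 0.5314, -0.221 ,  0.074 ]), array([0.041, 0.019]), np.float64(-11.4))
[619. 191.] 2279.0 (array([ 0.5529, -0.3942,  0.074 ]), array([0.0296, 0.0634]), np.float64(-166.6))
brass
[546. 378.] 1160.0 (array([ 0.3883, -0.3639,  0.079 ]), array([0.0275, 0.0765]), np.float64(-163.3))
[ 90. 379.] 1160.5 (array([0.3842, 0.0357, 0.079 ]), array([0.0766, 0.0284]), np.float64(-16.2))
[ 16. 313.] 431.5 (array([0.4489, 0.0868, 0.079 ]), array([0.0171, 0.0266]), np.float64(-89.5))
[ 52. 297.] 314.5 (array([0.4637, 0.0541, 0.079 ]), array([0.0252, 0.0384]), np.float64(-141.1))
[380. 266.] 698.0 (array([ 0.4929, -0.2139,  0.079 ]), array([0.0205, 0.0239]), np.float64(-176.6))
[2
[... 273 characters left out ...]
), np.float64(-148.3))
red [382.4 162.6] [381 161   4   4  15] [ 0.5747 -0.2115  0.079 ]
red [272.9 163.6] [272 162   3   4  11] [ 0.5734 -0.1305  0.079 ]
red [  6.7 276.1] [  0 264  17  23 311] [0.4821 0.0873 0.079 ]
red [381.7 265.9] [380 265   4   3   9] [ 0.4932 -0.2152  0.079 ]
red [281.1 267.3] [280 266   3   3   7] [ 0.4914 -0.1349  0.079 ]
red [298.2 308.7] [297 305   3   7  14] [ 0.4548 -0.1482  0.079 ]
red [298.4 318.4] [293 314  11  10  98] [ 0.4459 -0.1483  0.079 ]
packL [ 0.525  -0.1209  0.0744]
packR [ 0.5299 -0.2196  0.0748]
plate [ 0.4995 -0.1869  0.0588]
hub [ 0.5265 -0.1723  0.0598]
bolt [ 0.5676 -0.2095  0.0779]
wheelrim [0.5344 0.0653 0.0849]
bed [ 0.5385 -0.1167  0.2398]
```

```bash
python3 - <<'E'
from meas import *
import pickle; st,c=pickle.load(open("/tmp/w1.pkl","rb"))
im=c["color"]; print(im[225,255:275].mean(1).round(), im[215,380:405].mean(1).round())
o=np.array(c["depth"])
# height map mask
v,u=np.mgrid[140:310,230:430]
H=np.zeros(v.shape+(3,))
for i in range(v.shape[0]):
    for j in range(v.shape[1]):
        a,d=ray(c,u[i,j],v[i,j],st); H[i,j]=a+d*o[v[i,j],u[i,j]]
m=((H[...,2]>.069)&(H[...,2]<.1)).astype(np.uint8)
n,l,s,ce=cv2.connectedComponentsWithStats(m)
for i in range(1,n):
    if s[i,4]>100:
        P=H[l==i]; r=cv2.minAreaRect((P[:,:2]*1e4).astype(np.float32)); print(s[i,4],np.array(r[0]).round(1)/1e4,np.array(r[1]).round()/1e4,r[2],P[:,2].max().round(4))
E
```

```text
[118. 116. 118. 118. 117. 118. 118. 117. 115. 113. 115. 112. 113. 114.
 116. 114. 115. 112. 105.  93.] [57. 48. 52. 58. 64. 69. 71. 74. 71. 74. 74. 74. 73. 73. 72. 72. 74. 73.
 69. 74. 71. 72. 71. 73. 91.]
880 [ 0.57062 -0.21333] [0.0223 0.022 ] 30.0476131439209 0.0812
877 [ 0.5687 -0.1315] [0.0223 0.0223] 15.739716529846191 0.0806
1161 [ 0.52984 -0.22242] [0.0183 0.04  ] 78.8304214477539 0.0761
1123 [ 0.52425 -0.12123] [0.018  0.0397] 80.3224105834961 0.0765
720 [ 0.48695 -0.13344] [0.0221 0.0227] 71.32308197021484 0.0807
739 [ 0.4888  -0.21531] [0.0229 0.0223] 3.8693902492523193 0.0808
```

Call:
carry_out(grip=[1,1,1,1,1,1,1,1,1], slide=[[0,0,0],[0,0,0],[6,28,0],[6,28,0],[0,0,35],[0,0,35],[0,0,35],[0,0,35],[0,0,0]], twist=[[0,0,0.102],[0,0,0.102],[0,0,0],[0,0,0],[0,0,0],[0,0,0],[0,0,0],[0,0,0],[0,0,0]])

```text
time_s: 2.95
position: [0.5182, -0.2321, 0.0853]
tcp_rot: [[0.975, -0.223, -0.014], [-0.223, -0.975, 0.009], [-0.016, -0.006, -1.0]]
force: [-1.0, 0.1, 0.1]
opening: 1.004
```

```bash
cat >> h.py <<'E'
def to(pos,yaw_deg):
    "slide (mm, current tool axes) and twist to reach pos with yaw (tool x dir)"
    st=bot.read_state(); R=st["tcp_rot"]; y=np.radians(yaw_deg)
    Rt=np.array([[np.cos(y),np.sin(y),0],[np.sin(y),-np.cos(y),0],[0,0,-1]])
    rv=cv2.Rodrigues(R.T@Rt)[0].ravel()
    d=np.array(pos)-st["position"]
    print("t",round(st["time_s"],2),"pos",st["position"].round(4),"yaw",np.degrees(np.arctan2(R[1,0],R[0,0])).round(2),"open",round(st["opening"],3),"F",np.round(st["force"],1),"j",np.round(st["joint_positions"],0))
    print(" slide now-axes",(R.T@d*1000).round(1)," slide target-axes",(Rt.T@d*1000).round(1)," twist",rv.round(3))
E
python3 -c "
from h import *
to([.5298,-.2224,.062],-11.2)
snap('wrist','w2')"
```

```text
t 2.95 pos [ 0.5182 -0.2321  0.0853] yaw -12.88 open 1.004 F [-1.   0.1  0.1] j [-35.  37.  96.  -0.  48.  68.]
 slide now-axes [  9.5 -11.9  23.2]  slide target-axes [  9.5 -11.8  23.3]  twist [-0.006  0.016 -0.029]
```

View pics/w2.png

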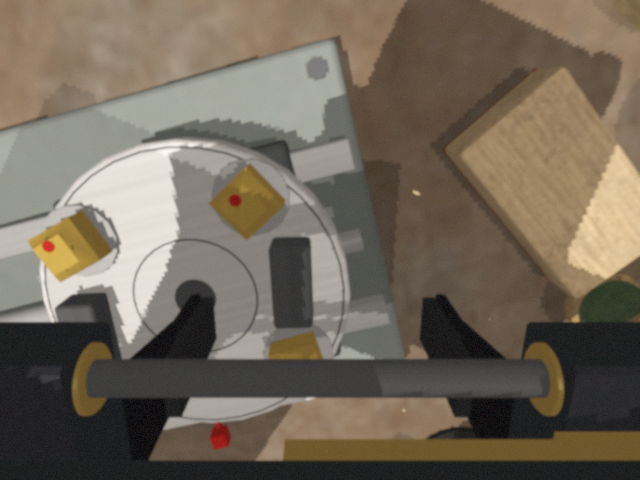

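The packing piece is at (291,282), left of the jaw centre, which matches the computed offset of −12 mm. The dots sit off the head centres, so the depth centres are the ones to use.

Call:
carry_out(grip=[1,1,1], slide=[[9,-11,0],[0,0,0],[0,0,0]], twist=[[-0.006,0.016,-0.03],[0,0,0],[0,0,0]])

```text
time_s: 3.3
position: [0.534, -0.2261, 0.0913]
tcp_rot: [[0.981, -0.193, 0.011], [-0.193, -0.981, -0.007], [0.012, 0.005, -1.0]]
force: [-0.1, 0.7, 0.1]
opening: 0.997
```

```bash
python3 -c "
from h import *
to([.5298,-.2224,.062],-11.2)"
```

```text
t 3.3 pos [ 0.534  -0.2261  0.0913] yaw -11.1 open 0.997 F [-0.1  0.7  0.1] j [-34.  37.  96.   0.  47.  67.]
 slide now-axes [-5.2 -3.  29.2]  slide target-axes [-4.8 -2.9 29.3]  twist [ 0.005 -0.012  0.002]
```

Call:
carry_out(grip=[1,1,1,1,1], slide=[[-5,-3,10],[0,0,10],[0,0,9],[0,0,0],[0,0,0]], twist=[[0.005,-0.012,0],[0,0,0],[0,0,0],[0,0,0],[0,0,0]])

```text
time_s: 3.8
position: [0.5311, -0.2223, 0.0626]
tcp_rot: [[0.982, -0.191, 0.004], [-0.191, -0.982, -0.003], [0.004, 0.002, -1.0]]
force: [-0.4, -0.4, 0.7]
opening: 1.001
```

```bash
python3 -c "
from h import *
to([.5298,-.2224,.062],-11.2)"
```

```text
t 3.8 pos [ 0.5311 -0.2223  0.0626] yaw -11.03 open 1.001 F [-0.4 -0.4  0.7] j [-34.  39.  97.   0.  44.  67.]
 slide now-axes [-1.3  0.3  0.6]  slide target-axes [-1.3  0.3  0.6]  twist [ 0.002 -0.004  0.003]
```

Good. Close.

Call:
carry_out(grip=[-1,-1,-1,-1,-1,-1,-1], slide=[[0,0,0],[0,0,0],[0,0,0],[0,0,0],[0,0,0],[0,0,0],[0,0,0]], twist=[[0,0,0],[0,0,0],[0,0,0],[0,0,0],[0,0,0],[0,0,0],[0,0,0]])

```text
time_s: 4.5
position: [0.5314, -0.2228, 0.0631]
tcp_rot: [[0.981, -0.192, 0.005], [-0.192, -0.981, -0.003], [0.005, 0.002, -1.0]]
force: [0.2, 0.2, -0.5]
opening: 0.449
```

```bash
python3 - <<'E'
from h import *
to([.5298,-.2224,.062],-11.2)
st=bot.read_state();c=bot.capture("top")
# tray in top
hsv=cv2.cvtColor(c["color"],cv2.COLOR_RGB2HSV)[250:310,195:285]; print(hsv[28,45],hsv[5,5])
m=((hsv[...,2]>190)&(hsv[...,1]<90)).astype(np.uint8)
m=cv2.morphologyEx(m,cv2.MORPH_OPEN,np.ones((3,3)))
k=max(cv2.findContours(m,cv2.RETR_EXTERNAL,cv2.CHAIN_APPROX_NONE)[0],key=cv2.contourArea)
r=cv2.minAreaRect(k);P=np.array([plane(c,q[0]+195,q[1]+250,.028) for q in cv2.boxPoints(r)]);print(r,P.round(3),P.mean(0))
cv2.imwrite("pics/tray.png",cv2.resize(c["color"][250:310,195:285,::-1],None,fx=6,fy=6))
E
```

```text
t 4.5 pos [ 0.5314 -0.2228  0.0631] yaw -11.04 open 0.449 F [ 0.2  0.2 -0.5] j [-34.  39.  97.  -0.  44.  67.]
 slide now-axes [-1.7 -0.1  1.1]  slide target-axes [-1.7 -0.1  1.1]  twist [ 0.002 -0.005  0.003]
[ 24  57 250] [ 13  99 142]
((45.939998626708984, 28.420001983642578), (36.20387268066406, 26.587217330932617), 8.130102157592773) [[0.332 0.335 0.028]
 [0.409 0.324 0.028]
 [0.393 0.218 0.028]
 [0.316 0.229 0.028]] [0.36241156 0.27674705 0.028     ]
```

View pics/tray.png

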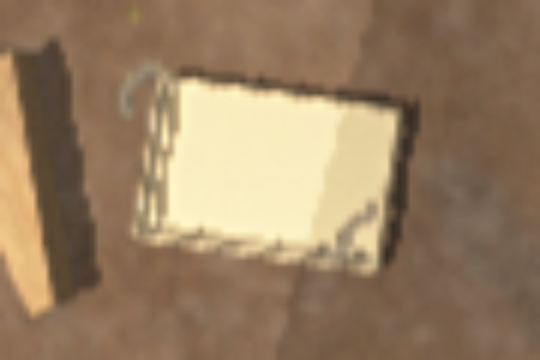

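Grip is still closing (0.449 open; 18 mm is about 0.21). Tray centre is (0.362, 0.277), long axis about 8.5° off y.

Call:
carry_out(grip=[-1,-1,-1,-1,-1,-1,-1,-1,-1], slide=[[0,0,0],[0,0,0],[0,0,0],[0,0,0],[0,0,0],[0,0,-20],[0,0,-40],[0,0,-40],[0,0,-20]], twist=[[0,0,0],[0,0,0],[0,0,0],[0,0,0],[0,0,0],[0,0,0],[0,0,0],[0,0,0],[0,0,0]])

```text
time_s: 5.45
position: [0.5281, -0.2207, 0.1821]
tcp_rot: [[0.981, -0.192, -0.005], [-0.192, -0.981, 0.004], [-0.006, -0.003, -1.0]]
force: [0.2, -0.1, -0.0]
opening: 0.204
```

```bash
python3 -c "
from h import *
C=np.array([.362,.277]); y=np.array([.148,.989])
P=C+.022*y; print(P)
to([*P,.16],-8.5)
snap('wrist','w3')"
```

```text
[0.365256 0.298758]
t 5.45 pos [ 0.5281 -0.2207  0.1821] yaw -11.06 open 0.204 F [ 0.2 -0.1 -0. ] j [-34.  29.  92.   0.  59.  67.]
 slide now-axes [-259.3 -478.5   24.9]  slide target-axes [-237.8 -489.7   22.1]  twist [-0.003  0.006 -0.045]
```

View pics/w3.png

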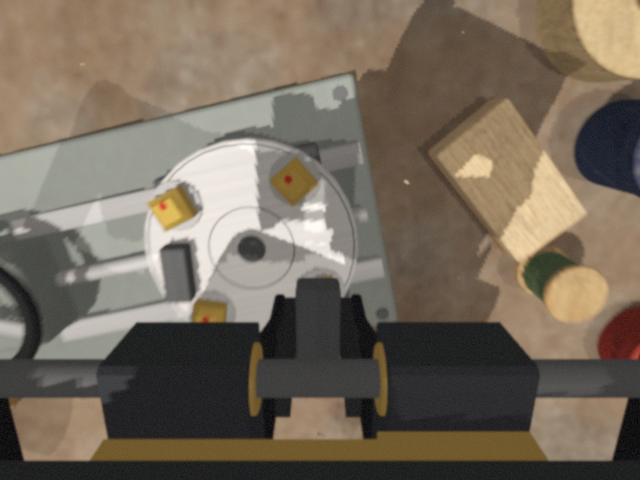

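The piece is held at (318,320), opening 0.204. Carrying it to the tray.

Call:
carry_out(grip=[-1,-1,-1,-1,-1,-1,-1,-1,-1,-1,-1,-1], slide=[[-20,-41,0],[-20,-41,0],[-20,-41,0],[-20,-41,0],[-20,-41,0],[-20,-41,0],[-20,-41,0],[-20,-41,0],[-20,-41,0],[-20,-41,0],[-20,-41,0],[0,0,0]], twist=[[0,0,-0.045],[0,0,0],[0,0,0],[0,0,0],[0,0,0],[0,0,0],[0,0,0],[0,0,0],[0,0,0],[0,0,0],[0,0,0],[0,0,0]])

```text
time_s: 6.7
position: [0.3756, 0.2711, 0.178]
tcp_rot: [[0.988, -0.153, 0.003], [-0.153, -0.988, -0.004], [0.004, 0.003, -1.0]]
force: [-0.3, -0.1, -1.3]
opening: 0.205
```

```bash
python3 -c "
from h import *
to([.365,.299,.025],-8.5)"
```

```text
t 6.7 pos [0.3756 0.2711 0.178 ] yaw -8.78 open 0.205 F [-0.3 -0.1 -1.3] j [ 22.  22. 107.  -0.  51. 121.]
 slide now-axes [-15.3 -26.5 152.8]  slide target-axes [-14.6 -26.  153. ]  twist [ 0.003 -0.004 -0.005]
```

Call:
carry_out(grip=[-1,-1,-1,-1,-1,-1,-1,-1], slide=[[-15,-26,0],[0,0,35],[0,0,35],[0,0,35],[0,0,25],[0,0,0],[0,0,0],[0,0,0]], twist=[[0,0,0],[0,0,0],[0,0,0],[0,0,0],[0,0,0],[0,0,0],[0,0,0],[0,0,0]])

```text
time_s: 7.5
position: [0.3668, 0.2993, 0.043]
tcp_rot: [[0.989, -0.148, 0.007], [-0.148, -0.989, -0.004], [0.007, 0.003, -1.0]]
force: [-0.4, 0.0, -0.5]
opening: 0.202
```

```bash
python3 -c "
from h import *
to([.365,.299,.025],-8.5)
snap('wrist','w4')"
```

```text
t 7.5 pos [0.3668 0.2993 0.043 ] yaw -8.53 open 0.202 F [-0.4  0.  -0.5] j [ 26.  37. 112.  -1.  31. 125.]
 slide now-axes [-1.9  0.5 18. ]  slide target-axes [-1.7  0.5 18. ]  twist [ 0.003 -0.007 -0.   ]
```

View pics/w4.png

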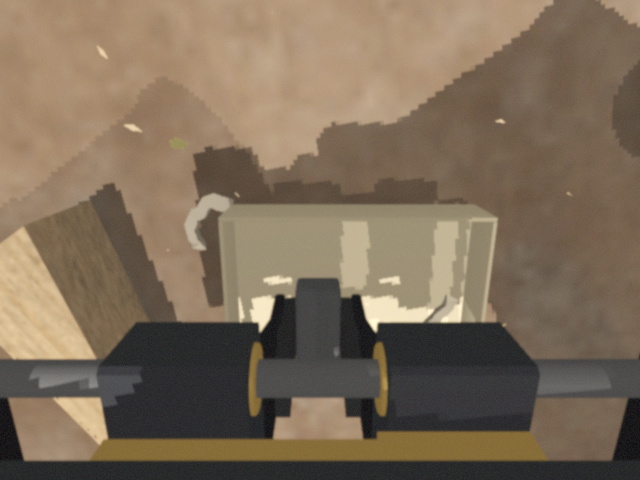

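Piece hovers inside the tray (tray walls at u≈222 and 495). Lower and release.

Call:
carry_out(grip=[-1,-1,-1,-0.3,-0.3,-0.3,-0.3,-0.3,-0.3,-0.3,-0.3], slide=[[0,0,10],[0,0,9],[0,0,0],[0,0,0],[0,0,0],[0,0,-15],[0,0,-35],[0,0,-35],[0,0,-40],[0,0,-40],[0,0,0]], twist=[[0,0,0],[0,0,0],[0,0,0],[0,0,0],[0,0,0],[0,0,0],[0,0,0],[0,0,0],[0,0,0],[0,0,0],[0,0,0]])

```text
time_s: 8.65
position: [0.367, 0.3005, 0.1967]
tcp_rot: [[0.989, -0.148, 0.013], [-0.148, -0.989, -0.001], [0.013, -0.001, -1.0]]
force: [1.4, -0.1, -0.3]
opening: 0.351
```

```bash
python3 -c "
from h import *
to([.5243,-.1212,.18],-9.7)
snap('wrist','w5')"
```

```text
t 8.65 pos [0.367  0.3005 0.1967] yaw -8.5 open 0.351 F [ 1.4 -0.1 -0.3] j [ 26.  21. 105.  -0.  53. 125.]
 slide now-axes [217.7 393.8  19. ]  slide target-axes [226.1 389.2  16.7]  twist [-0.001 -0.013  0.021]
```

View pics/w5.png

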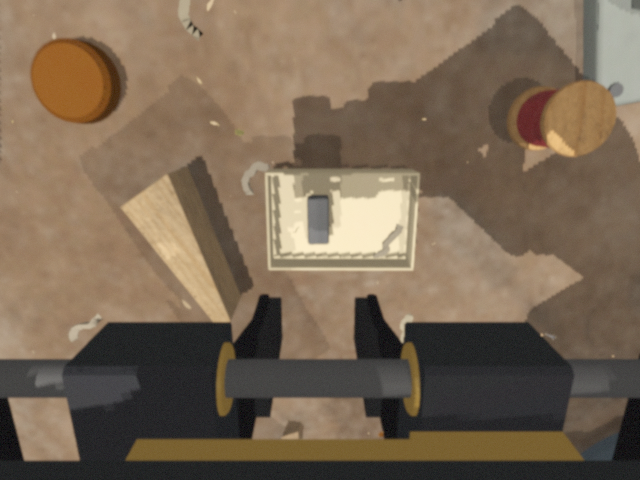

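First piece lies in the tray at (318,219). On to the second.

Call:
carry_out(grip=[0.3,0.3,0.3,0.3,0.3,0.3,0.3,0.3,0.3,0.3,0.3], slide=[[22,38,0],[22,38,0],[22,38,0],[22,38,0],[22,38,0],[22,38,0],[22,38,0],[22,38,0],[22,38,0],[11,20,0],[0,0,0]], twist=[[0,0,0.021],[0,0,0],[0,0,0],[0,0,0],[0,0,0],[0,0,0],[0,0,0],[0,0,0],[0,0,0],[0,0,0],[0,0,0]])

```text
time_s: 9.8
position: [0.5082, -0.1049, 0.1809]
tcp_rot: [[0.986, -0.164, -0.015], [-0.164, -0.987, 0.002], [-0.015, 0.0, -1.0]]
force: [0.1, 0.5, 0.4]
opening: 0.65
```

```bash
python3 -c "
from h import *
to([.5243,-.1212,.062],-9.7)"
```

```text
t 9.8 pos [ 0.5082 -0.1049  0.1809] yaw -9.42 open 0.65 F [0.1 0.5 0.4] j [-24.  26.  99.  -0.  56.  76.]
 slide now-axes [ 20.3  13.5 118.6]  slide target-axes [ 18.6  13.4 118.9]  twist [0.    0.015 0.005]
```

Call:
carry_out(grip=[0.3,0.3,0.3,0.3,0.3,0.3], slide=[[19,13,0],[0,0,30],[0,0,30],[0,0,20],[0,0,0],[0,0,0]], twist=[[0,0.015,0.005],[0,0,0],[0,0,0],[0,0,0],[0,0,0],[0,0,0]])

```text
time_s: 10.4
position: [0.5179, -0.1149, 0.0917]
tcp_rot: [[0.986, -0.169, -0.014], [-0.169, -0.986, 0.009], [-0.016, -0.006, -1.0]]
force: [-0.1, -0.9, 0.2]
opening: 0.648
```

```bash
python3 -c "
from h import *
to([.5243,-.1212,.062],-9.7)
snap('wrist','w6')"
```

```text
t 10.4 pos [ 0.5179 -0.1149  0.0917] yaw -9.71 open 0.648 F [-0.1 -0.9  0.2] j [-25.  35. 101.   0.  45.  75.]
 slide now-axes [ 7.8  5.3 29.5]  slide target-axes [ 7.4  5.1 29.7]  twist [-0.006  0.016 -0.   ]
```

View pics/w6.png

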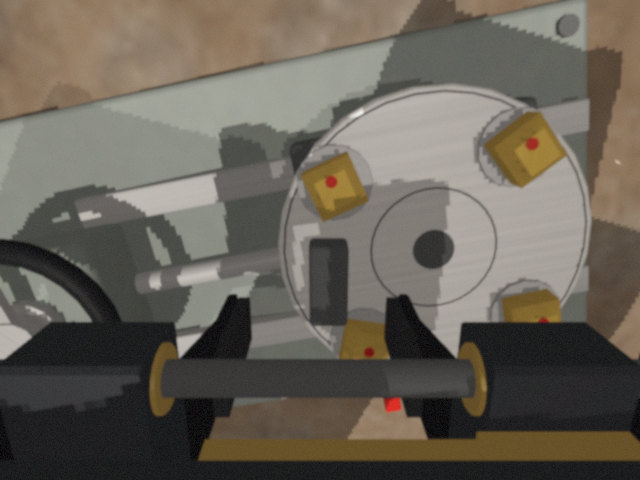

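Piece at (329,282), consistent with the offset. Correct, descend, close.

Call:
carry_out(grip=[0.3,0.3,0.3,0.3,0.3,0.3], slide=[[7,5,0],[0,0,0],[0,0,10],[0,0,10],[0,0,5],[0,0,0]], twist=[[-0.006,0.016,0],[0,0,0],[0,0,0],[0,0,0],[0,0,0],[0,0,0]])

```text
time_s: 11.05
position: [0.5265, -0.1217, 0.0681]
tcp_rot: [[0.986, -0.168, 0.008], [-0.168, -0.986, -0.004], [0.009, 0.002, -1.0]]
force: [-0.6, -1.0, -0.3]
opening: 0.649
```

```bash
python3 -c "
from h import *
to([.5243,-.1212,.062],-9.7)"
```

```text
t 11.05 pos [ 0.5265 -0.1217  0.0681] yaw -9.67 open 0.649 F [-0.6 -1.  -0.3] j [-25.  37. 102.   0.  41.  75.]
 slide now-axes [-2.3 -0.2  6.1]  slide target-axes [-2.3 -0.2  6.1]  twist [ 0.002 -0.009  0.001]
```

Call:
carry_out(grip=[0.3,-1,-1,-1,-1,-1,-1,-1,-1,-1,-1,-1], slide=[[-2,0,6],[0,0,0],[0,0,0],[0,0,0],[0,0,0],[0,0,0],[0,0,0],[0,0,0],[0,0,0],[0,0,-25],[0,0,-45],[0,0,-45]], twist=[[0,-0.009,0],[0,0,0],[0,0,0],[0,0,0],[0,0,0],[0,0,0],[0,0,0],[0,0,0],[0,0,0],[0,0,0],[0,0,0],[0,0,0]])

```text
time_s: 12.25
position: [0.5204, -0.1195, 0.1731]
tcp_rot: [[0.986, -0.169, -0.017], [-0.168, -0.986, 0.005], [-0.017, -0.002, -1.0]]
force: [1.5, 0.2, 0.5]
opening: 0.203
```

```bash
python3 - <<'E'
from h import *
C=np.array([.362,.277]); y=np.array([.148,.989])
P=C-.022*y; print(P)
to([*P,.18],-8.5)
st,c=snap("top","top3",(150,170,530,320),2)
E
```

```text
[0.358744 0.255242]
t 12.25 pos [ 0.5204 -0.1195  0.1731] yaw -9.7 open 0.203 F [1.5 0.2 0.5] j [-25.  27.  97.  -0.  56.  75.]
 slide now-axes [-222.6 -342.1   -2.2]  slide target-axes [-215.3 -346.7   -6.9]  twist [-0.002  0.017 -0.021]
```

View pics/top3.png

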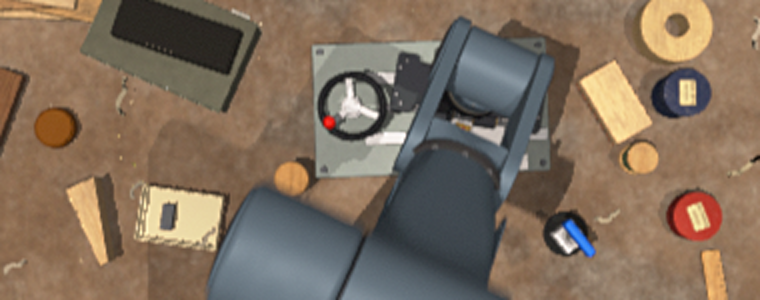

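Piece held; tray unchanged, with the first piece at (168,216).

Call:
carry_out(grip=[-1,-1,-1,-1,-1,-1,-1,-1,-1,-1,-1,-1], slide=[[0,0,-5],[-21,-34,0],[-21,-34,0],[-21,-34,0],[-21,-34,0],[-21,-34,0],[-21,-34,0],[-21,-34,0],[-21,-34,0],[-21,-34,0],[-10,-20,0],[0,0,0]], twist=[[0,0.017,-0.021],[0,0,0],[0,0,0],[0,0,0],[0,0,0],[0,0,0],[0,0,0],[0,0,0],[0,0,0],[0,0,0],[0,0,0],[0,0,0]])

```text
time_s: 13.5
position: [0.3653, 0.2382, 0.1762]
tcp_rot: [[0.99, -0.143, 0.014], [-0.143, -0.99, -0.009], [0.015, 0.007, -1.0]]
force: [0.9, 0.5, -0.6]
opening: 0.202
```

```bash
python3 - <<'E'
from h import *
to([.3587,.2552,.022],-8.5)
E
```

```text
t 13.5 pos [0.3653 0.2382 0.1762] yaw -8.23 open 0.202 F [ 0.9  0.5 -0.6] j [ 19.  20. 111.  -1.  48. 118.]
 slide now-axes [-11.4 -17.  153.9]  slide target-axes [ -9.1 -15.8 154.2]  twist [ 0.007 -0.015  0.005]
```

Call:
carry_out(grip=[-1,-1,-1,-1,-1,-1,-1,-1,-1], slide=[[-9,-16,0],[0,0,35],[0,0,35],[0,0,30],[0,0,25],[0,0,5],[0,0,0],[0,0,0],[0,0,0]], twist=[[0.007,-0.015,0.005],[0,0,0],[0,0,0],[0,0,0],[0,0,0],[0,0,0],[0,0,0],[0,0,0],[0,0,0]])

```text
time_s: 14.4
position: [0.3615, 0.2513, 0.0421]
tcp_rot: [[0.989, -0.145, 0.004], [-0.145, -0.989, -0.0], [0.004, -0.0, -1.0]]
force: [0.3, -0.1, -0.4]
opening: 0.202
```

```bash
python3 - <<'E'
from h import *
to([.3587,.2552,.022],-8.5)
snap("wrist","w7")
E
```

```text
t 14.4 pos [0.3615 0.2513 0.0421] yaw -8.36 open 0.202 F [ 0.3 -0.1 -0.4] j [ 20.  36. 117.  -0.  27. 119.]
 slide now-axes [-3.4 -3.4 20. ]  slide target-axes [-3.3 -3.4 20.1]  twist [-0.    -0.004  0.002]
```

View pics/w7.png

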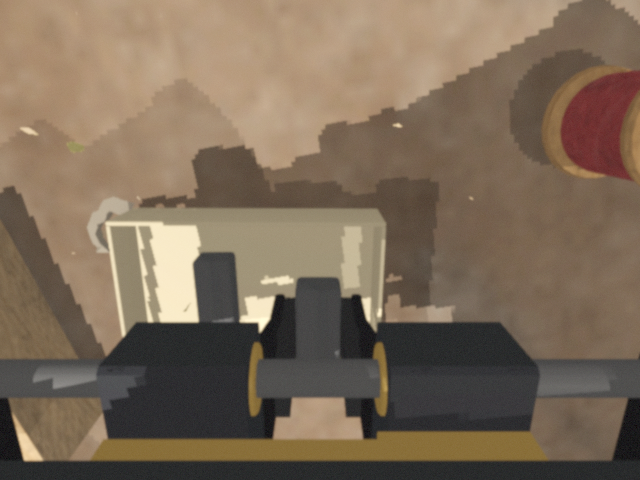

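Piece inside the tray, but the right finger is near the wall (u≈368 against 380), so I shift 6 mm left before lowering.

Call:
carry_out(grip=[-1,-1,-1,-1,-0.35,-0.35,-0.35,-0.35,-0.35,-0.35,-0.35,-0.35], slide=[[-2,-6,0],[0,0,10],[0,0,10],[0,0,0],[0,0,0],[0,0,0],[0,0,-15],[0,0,-35],[0,0,-40],[0,0,-40],[0,0,-20],[0,0,0]], twist=[[0,0,0],[0,0,0],[0,0,0],[0,0,0],[0,0,0],[0,0,0],[0,0,0],[0,0,0],[0,0,0],[0,0,0],[0,0,0],[0,0,0]])

```text
time_s: 15.65
position: [0.3601, 0.2585, 0.1772]
tcp_rot: [[0.989, -0.145, 0.006], [-0.145, -0.989, 0.0], [0.006, -0.001, -1.0]]
force: [0.4, -0.2, 0.4]
opening: 0.324
```

```bash
python3 - <<'E'
from h import *
to([.48,.04,.2],0)
snap("wrist","w8")
E
```

```text
t 15.65 pos [0.3601 0.2585 0.1772] yaw -8.32 open 0.324 F [ 0.4 -0.2  0.4] j [ 21.  20. 110.  -0.  49. 120.]
 slide now-axes [150.4 198.8 -22.1]  slide target-axes [119.9 218.5 -22.8]  twist [-0.001 -0.006 -0.145]
```

View pics/w8.png

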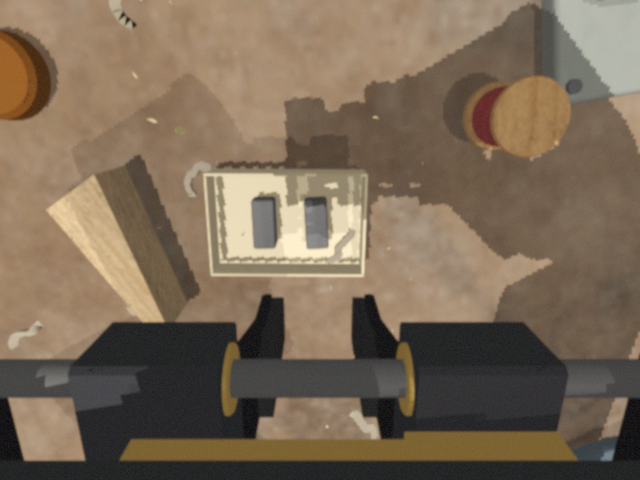

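Both pieces lie in the tray (264,222) and (316,222). Now over the handwheel.

Call:
carry_out(grip=[0,0,0,0,0,0,0,0,0,0], slide=[[0,0,-30],[20,29,-6],[20,29,-6],[20,29,-6],[20,29,-6],[20,29,-6],[20,29,-6],[20,29,-6],[20,29,-6],[0,0,0]], twist=[[0,0,-0.145],[0,0,0],[0,0,0],[0,0,0],[0,0,0],[0,0,0],[0,0,0],[0,0,0],[0,0,0],[0,0,0]])

```text
time_s: 16.7
position: [0.5183, 0.0174, 0.2395]
tcp_rot: [[1.0, 0.01, -0.026], [0.01, -1.0, -0.003], [-0.026, 0.003, -1.0]]
force: [-0.0, 0.7, 0.7]
opening: 0.504
```

```bash
python3 - <<'E'
from h import *
import pickle
to([.52,.025,.2],0)
st,c=snap("wrist","w9"); pickle.dump((st,c),open("/tmp/w9.pkl","wb"))
E
```

```text
t 16.7 pos [0.5183 0.0174 0.2395] yaw 0.55 open 0.504 F [-0.   0.7  0.7] j [-10.  21.  95.  -0.  65.  79.]
 slide now-axes [ 2.8 -7.7 39.4]  slide target-axes [ 1.7 -7.6 39.5]  twist [0.003 0.026 0.01 ]
```

View pics/w9.png

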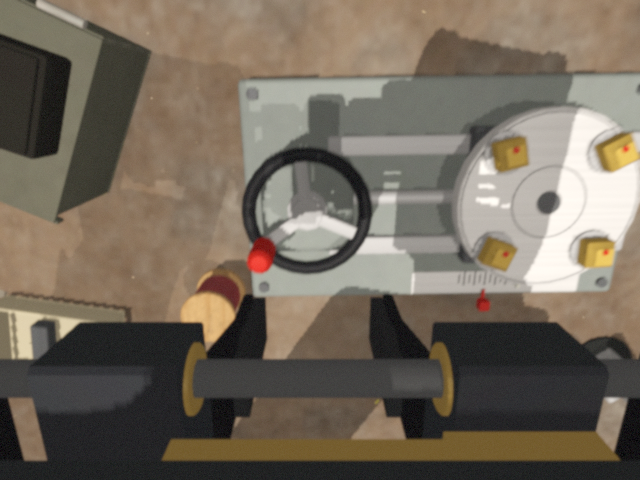

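```bash
cat >> h.py <<'E'
def cloud(c,st):
    v,u=np.mgrid[0:480,0:640]
    d=np.stack([(u-c["cx"])/c["fx"],-(v-c["cy"])/c["fy"],-np.ones(u.shape)],-1)*c["depth"][...,None]
    if "T_tool_cam" in c:
        T=np.eye(4);T[:3,:3]=st["tcp_rot"];T[:3,3]=st["position"];T=T@c["T_tool_cam"];R,t=T[:3,:3],T[:3,3]
    else: R,t=np.array(c["rotation"]),np.array(c["position"])
    P=d@R.T+t; P[c["depth"]<=0]=np.nan; return P
E
python3 - <<'E'
from h import *
import pickle
st,c=pickle.load(open("/tmp/w9.pkl","rb"))
P=cloud(c,st); hsv=cv2.cvtColor(c["color"],cv2.COLOR_RGB2HSV)
red=((hsv[...,0]<6)|(hsv[...,0]>174))&(hsv[...,1]>170)
k=red&(P[...,2]>.118)&(P[...,2]<.135); k[:, :200]=0;k[320:]=0
print("knob top",k.sum(),P[k].mean(0),P[k].min(0),P[k].max(0), "mid", (P[k].min(0)+P[k].max(0))/2)
w=(hsv[...,2]<80)&(P[...,2]>.078)&(P[...,2]<.092); w[310:]=0;w[:,:230]=0;w[:,400:]=0
q=P[w]; print("rim",w.sum(),q.min(0),q.max(0))
A=np.c_[2*q[:,:2],np.ones(len(q))]; 
lo=cv2.minEnclosingCircle((q[:,:2]*1e4).astype(np.float32)); print(lo)
# bolts / plate
m=((P[...,2]>.069)&(P[...,2]<.09)).astype(np.uint8); m[:,:450]=0; m[310:]=0
n,l,s,ce=cv2.connectedComponentsWithStats(m)
for i in range(1,n):
    if s[i,4]>100:
        Q=P[l==i]; r=cv2.minAreaRect((Q[:,:2]*1e4).astype(np.float32)); print(s[i,4],np.array(r[0]).round(1)/1e4,np.array(r[1]).round()/1e4,r[2])
cv2.imwrite("pics/w9z.png",cv2.resize(c["color"][250:320,430:560,::-1],None,fx=6,fy=6,interpolation=cv2.INTER_CUBIC))
print("rider",P[285:312:2,484].round(4))
E
```

```text
knob top 459 [0.50092864 0.05669464 0.12336612] [0.49212836 0.04830336 0.1180914 ] [0.50789967 0.06524701 0.126561  ] mid [0.50001402 0.05677518 0.1223262 ]
rim 4287 [ 0.47553488 -0.02421954  0.07845166] [0.57403527 0.07374287 0.09117118]
((5248.5, 249.57022094726562), 496.86175537109375)
1001 [ 0.57035 -0.21279] [0.0225 0.0228] 29.635528564453125
947 [ 0.56853 -0.13125] [0.0227 0.0231] 16.8914794921875
754 [ 0.48687 -0.13294] [0.0236 0.0221] 71.98285675048828
810 [ 0.48863 -0.21458] [0.0232 0.0228] 4.646669387817383
rider [[ 4.375e-01 -1.451e-01  2.290e-02]
 [ 4.354e-01 -1.455e-01  2.280e-02]
 [ 4.342e-01 -1.449e-01  2.480e-02]
 [ 4.325e-01 -1.447e-01  2.580e-02]
 [ 4.298e-01 -1.456e-01  2.440e-02]
 [ 4.277e-01 -1.458e-01  2.470e-02]
 [ 4.252e-01 -1.465e-01  2.390e-02]
 [ 4.242e-01 -1.458e-01  2.610e-02]
 [ 4.247e-01 -1.437e-01  3.150e-02]
 [ 4.227e-01 -1.439e-01  3.180e-02]
 [ 4.207e-01 -1.440e-01  3.210e-02]
 [ 4.188e-01 -1.441e-01  3.250e-02]
 [ 4.168e-01 -1.443e-01  3.270e-02]
 [ 3.975e-01 -1.591e-01  1.000e-04]]
```

View pics/w9z.png

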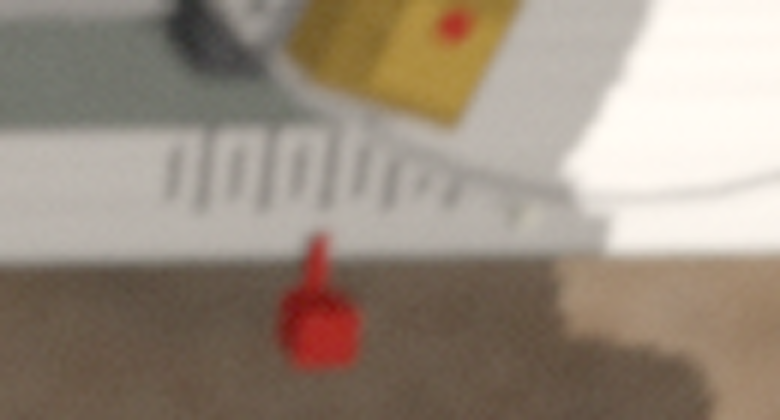

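Pointer tip at px (516.7,285.8), rider tip at (483.3,289.7), so about 30 mm to go, roughly 2 turns. Knob at (0.5005, 0.0568), wheel centre (0.525, 0.025): radius 40 mm, which fits 41.

Call:
carry_out(grip=[0,0,0,0,0,0,0,0], slide=[[0,0,0],[-9,-20,0],[-9,-19,0],[0,0,35],[0,0,35],[0,0,20],[0,0,0],[0,0,0]], twist=[[0.003,0.026,0.01],[0,0,0],[0,0,0],[0,0,0],[0,0,0],[0,0,0],[0,0,0],[0,0,0]])

```text
time_s: 17.55
position: [0.4815, 0.0677, 0.1367]
tcp_rot: [[1.0, 0.004, -0.03], [0.004, -1.0, 0.008], [-0.03, -0.008, -1.0]]
force: [0.6, -0.2, 0.4]
opening: 0.499
```

```bash
python3 - <<'E'
from h import *
import pickle
st,c=pickle.load(open("/tmp/w9.pkl","rb"))
a=plane(c,516.7,285.8,.024,st);b=plane(c,483.3,289.7,.024,st);print(a,b,a-b)
to([.5005,.0568,.092],0)
snap("wrist","w10")
E
```

```text
[ 0.4374184  -0.17636724  0.024     ] [ 0.4330695  -0.14466906  0.024     ] [ 0.00434889 -0.03169818  0.        ]
t 17.55 pos [0.4815 0.0677 0.1367] yaw 0.25 open 0.499 F [ 0.6 -0.2  0.4] j [ -5.  28. 105.   0.  48.  84.]
 slide now-axes [20.2 11.3 44. ]  slide target-axes [19.  10.9 44.7]  twist [-0.008  0.03   0.004]
```

View pics/w10.png

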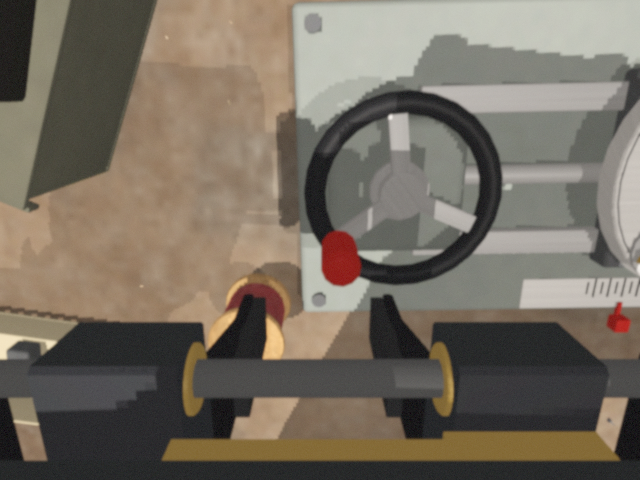

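Call:
carry_out(grip=[0,0,0,0], slide=[[18,11,0],[0,0,0],[0,0,0],[0,0,0]], twist=[[-0.008,0.03,0.004],[0,0,0],[0,0,0],[0,0,0]])

```text
time_s: 18.0
position: [0.5039, 0.0555, 0.1394]
tcp_rot: [[1.0, -0.0, 0.011], [-0.0, -1.0, -0.001], [0.011, 0.001, -1.0]]
force: [-0.2, -0.7, 0.4]
opening: 0.501
```

```bash
python3 - <<'E'
from h import *
to([.5005,.0568,.092],0)
st,c=snap("wrist","w11")
P=cloud(c,st); hsv=cv2.cvtColor(c["color"],cv2.COLOR_RGB2HSV)
red=((hsv[...,0]<6)|(hsv[...,0]>174))&(hsv[...,1]>170)
k=red&(P[...,2]>.121)&(P[...,2]<.135); k[:, :200]=0;k[320:]=0
print("knob top",k.sum(),P[k].mean(0),P[k].min(0),P[k].max(0), "mid", (P[k].min(0)+P[k].max(0))/2)
E
```

```text
t 18.0 pos [0.5039 0.0555 0.1394] yaw -0.03 open 0.501 F [-0.2 -0.7  0.4] j [ -6.  28. 104.   0.  47.  84.]
 slide now-axes [-3.9 -1.4 47.4]  slide target-axes [-3.4 -1.3 47.4]  twist [ 0.001 -0.011 -0.   ]
knob top 705 [0.50205857 0.05701825 0.12379952] [0.49647451 0.04883966 0.12101398] [0.50778194 0.0646145  0.12690046] mid [0.50212823 0.05672708 0.12395722]
```

View pics/w11.png

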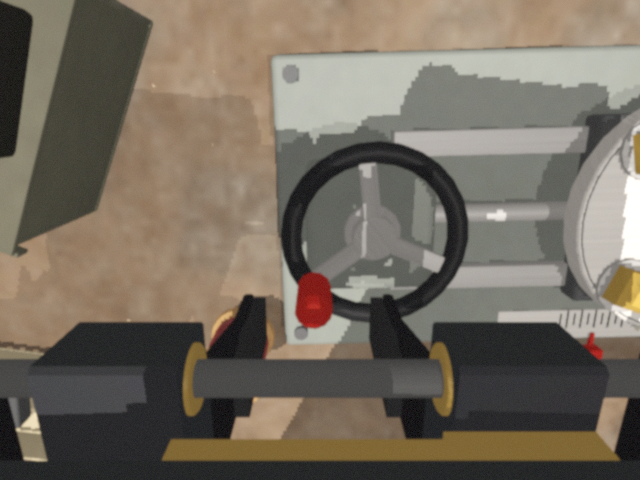

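Knob centred between the jaws at (314,300). Descend and grip.

Call:
carry_out(grip=[0,0,0,0,0,0], slide=[[-4,-1,10],[0,0,12],[0,0,12],[0,0,8],[0,0,0],[0,0,0]], twist=[[0,-0.011,0],[0,0,0],[0,0,0],[0,0,0],[0,0,0],[0,0,0]])

```text
time_s: 18.65
position: [0.4981, 0.0569, 0.0946]
tcp_rot: [[1.0, -0.001, -0.004], [-0.001, -1.0, -0.001], [-0.004, 0.001, -1.0]]
force: [0.2, 0.5, 0.3]
opening: 0.494
```

```bash
python3 - <<'E'
from h import *
to([.500,.0568,.092],0)
E
```

```text
t 18.65 pos [0.4981 0.0569 0.0946] yaw -0.03 open 0.494 F [0.2 0.5 0.3] j [ -6.  33. 106.  -0.  42.  84.]
 slide now-axes [1.9 0.1 2.6]  slide target-axes [1.9 0.1 2.6]  twist [ 0.001  0.004 -0.001]
```

Call:
carry_out(grip=[0,-1,-1,-1,-1,-1,-1], slide=[[2,0,2],[0,0,0],[0,0,0],[0,0,0],[0,0,0],[0,0,0],[0,0,0]], twist=[[0,0.004,0],[0,0,0],[0,0,0],[0,0,0],[0,0,0],[0,0,0],[0,0,0]])

```text
time_s: 19.35
position: [0.5011, 0.057, 0.0937]
tcp_rot: [[1.0, -0.001, 0.003], [-0.001, -1.0, -0.001], [0.003, 0.001, -1.0]]
force: [-0.1, 0.2, -1.1]
opening: 0.197
```

```bash
python3 - <<'E'
from h import *
to([.500,.0568,.092],0)
E
```

```text
t 19.35 pos [0.5011 0.057  0.0937] yaw -0.03 open 0.197 F [-0.1  0.2 -1.1] j [ -6.  33. 106.  -0.  41.  84.]
 slide now-axes [-1.1  0.2  1.7]  slide target-axes [-1.1  0.2  1.7]  twist [ 0.001 -0.003 -0.001]
```

```bash
cat >> h.py <<'E'
def crank(n,step,C=(.5249,.025),r=.041):
    st=bot.read_state(); p=st["position"][:2]-np.array(C); th=np.arctan2(p[1],p[0])
    print("t",round(st["time_s"],2),"angle",np.degrees(th).round(1),"r",np.linalg.norm(p).round(4),"z",st["position"][2].round(4),"F",np.round(st["force"],1),"open",round(st["opening"],3))
    cur=p; R=st["tcp_rot"]; print("yaw",np.degrees(np.arctan2(R[1,0],R[0,0])).round(2)); out=[]
    for i in range(1,n+1):
        a=th-np.radians(step)*i; q=r*np.array([np.cos(a),np.sin(a)]); d=(q-cur)*1000; cur=q
        out.append([int(round(d[0])),int(round(-d[1])),0])
    print(out)
E
python3 -c "
from h import *
crank(12,15)"
```

```text
t 19.35 angle 126.6 r 0.0399 z 0.0937 F [-0.1  0.2 -1.1] open 0.197
yaw -0.03
[[9, -6, 0], [10, -3, 0], [11, 0, 0], [10, 3, 0], [9, 5, 0], [7, 8, 0], [5, 9, 0], [3, 10, 0], [0, 11, 0], [-3, 10, 0], [-5, 9, 0], [-8, 7, 0]]
```

Call:
carry_out(grip=[-1,-1,-1,-1,-1,-1], slide=[[9,-6,0],[10,-3,0],[11,0,0],[10,3,0],[9,5,0],[0,0,0]], twist=[[0,0,0],[0,0,0],[0,0,0],[0,0,0],[0,0,0],[0,0,0]])

```text
time_s: 19.95
position: [0.5523, 0.0571, 0.0936]
tcp_rot: [[1.0, 0.002, -0.003], [0.002, -1.0, -0.004], [-0.003, 0.004, -1.0]]
force: [-1.3, -3.7, 2.0]
opening: 0.193
```

```bash
python3 -c "
from h import *
crank(12,15)"
```

```text
t 19.95 angle 49.5 r 0.0422 z 0.0936 F [-1.3 -3.7  2. ] open 0.193
yaw 0.13
[[6, 9, 0], [5, 10, 0], [2, 10, 0], [-1, 11, 0], [-3, 10, 0], [-6, 9, 0], [-8, 7, 0], [-10, 5, 0], [-10, 2, 0], [-11, -1, 0], [-10, -3, 0], [-9, -6, 0]]
```

Call:
carry_out(grip=[-1,-1,-1,-1,-1,-1,-1,-1,-1,-1,-1,-1], slide=[[6,9,0],[5,10,0],[2,10,0],[-1,11,0],[-3,10,0],[-6,9,0],[-8,7,0],[-10,5,0],[-10,2,0],[-11,-1,0],[-10,-3,0],[-9,-6,0]], twist=[[0,0,0],[0,0,0],[0,0,0],[0,0,0],[0,0,0],[0,0,0],[0,0,0],[0,0,0],[0,0,0],[0,0,0],[0,0,0],[0,0,0]])

```text
time_s: 21.15
position: [0.4998, -0.006, 0.0938]
tcp_rot: [[1.0, -0.013, 0.015], [-0.013, -1.0, 0.011], [0.015, -0.011, -1.0]]
force: [3.4, 1.9, -6.0]
opening: 0.193
```

```bash
python3 -c "
from h import *
crank(12,15)"
```

```text
t 21.15 angle -129.0 r 0.0399 z 0.0938 F [ 3.4  1.9 -6. ] open 0.193
yaw -0.75
[[-8, -7, 0], [-5, -9, 0], [-3, -10, 0], [0, -11, 0], [3, -10, 0], [6, -9, 0], [8, -7, 0], [9, -5, 0], [10, -3, 0], [11, 0, 0], [10, 3, 0], [9, 6, 0]]
```

Call:
carry_out(grip=[-1,-1,-1,-1,-1,-1,-1,-1,-1,-1,-1,-1], slide=[[-8,-7,0],[-5,-9,0],[-3,-10,0],[0,-11,0],[3,-10,0],[6,-9,0],[8,-7,0],[9,-5,0],[10,-3,0],[11,0,0],[10,3,0],[9,6,0]], twist=[[0,-0.008,-0.01],[0,-0.005,0],[0,0,0],[0,0,0],[0,0,0],[0,0,0],[0,0,0],[0,0,0],[0,0,0],[0,0,0],[0,0,0],[0,0,0]])

```text
time_s: 22.35
position: [0.5518, 0.0574, 0.0936]
tcp_rot: [[1.0, 0.003, -0.001], [0.003, -1.0, 0.003], [-0.001, -0.003, -1.0]]
force: [-2.6, -1.4, 0.1]
opening: 0.203
```

```bash
python3 -c "
from h import *
crank(12,15)"
```

```text
t 22.35 angle 50.3 r 0.0422 z 0.0936 F [-2.6 -1.4  0.1] open 0.203
yaw 0.2
[[7, 9, 0], [5, 9, 0], [2, 10, 0], [0, 11, 0], [-3, 10, 0], [-6, 9, 0], [-8, 7, 0], [-9, 5, 0], [-10, 2, 0], [-11, 0, 0], [-10, -3, 0], [-9, -6, 0]]
```

Call:
carry_out(grip=[-1,-1,-1,-1,-1,-1,-1,-1,-1,-1,-1,-1], slide=[[7,9,0],[5,9,0],[2,10,0],[0,11,0],[-3,10,0],[-6,9,0],[-8,7,0],[-9,5,0],[-10,2,0],[-11,0,0],[-10,-3,0],[-9,-6,0]], twist=[[0,0,0],[0,0,0],[0,0,0],[0,0,0],[0,0,0],[0,0,0],[0,0,0],[0,0,0],[0,0,0],[0,0,0],[0,0,0],[0,0,0]])

```text
time_s: 23.55
position: [0.5037, -0.0088, 0.0938]
tcp_rot: [[1.0, -0.012, 0.016], [-0.012, -1.0, 0.015], [0.015, -0.016, -1.0]]
force: [-0.1, -3.5, -4.0]
opening: 0.196
```

```bash
python3 -c "
from h import *
crank(10,15)
snap('wrist','w12'); snap('top','top4',(290,170,530,320),3.3);snap('scene','s4',(280,200,480,350),4)"
```

```text
t 23.55 angle -122.1 r 0.0399 z 0.0938 F [-0.1 -3.5 -4. ] open 0.196
yaw -0.69
[[-9, -6, 0], [-6, -9, 0], [-4, -10, 0], [-1, -11, 0], [2, -11, 0], [4, -10, 0], [7, -8, 0], [9, -6, 0], [10, -4, 0], [11, -1, 0]]
```

View pics/w12.png

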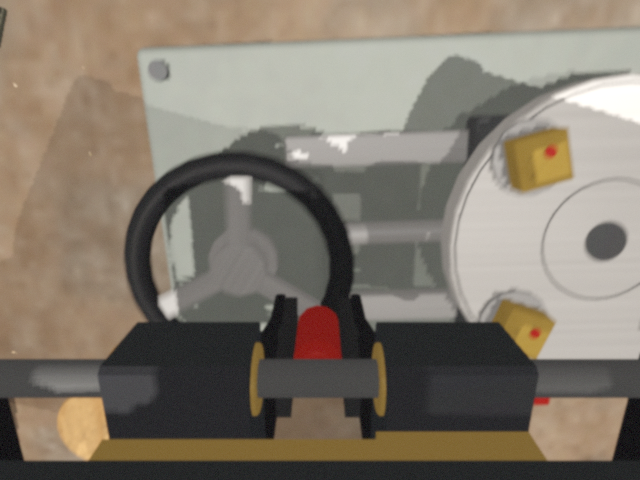

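View pics/top4.png

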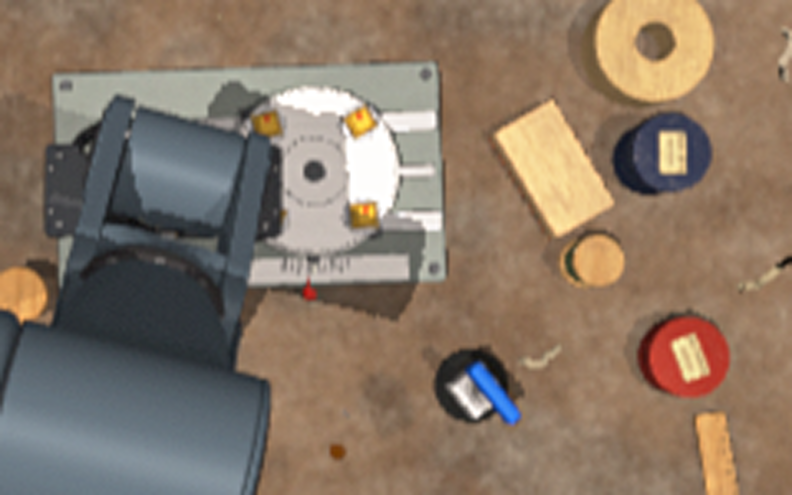

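View pics/s4.png

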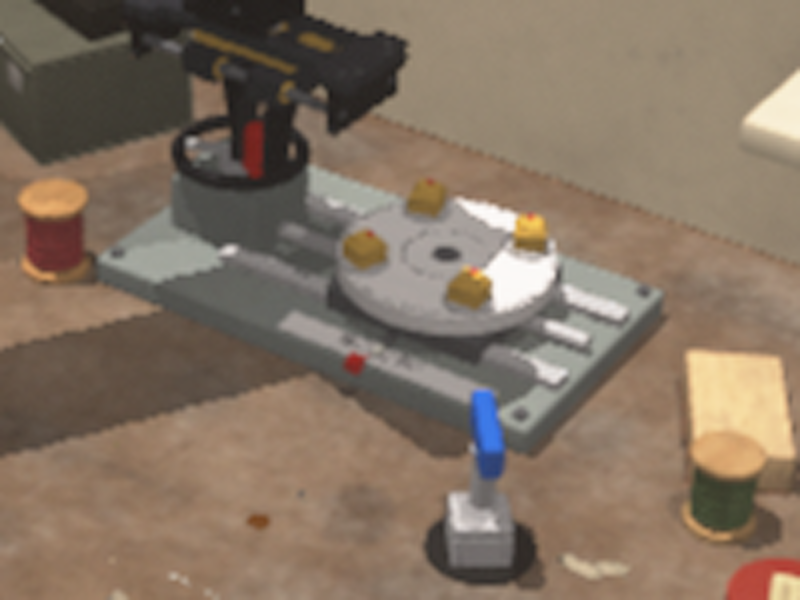

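The saddle has advanced, with about 154° left by count.

Call:
carry_out(grip=[-1,-1,-1,-1,-1,-1,-1,-1,-1,-1], slide=[[-9,-6,0],[-6,-9,0],[-4,-10,0],[-1,-11,0],[2,-11,0],[4,-10,0],[7,-8,0],[9,-6,0],[10,-4,0],[0,0,0]], twist=[[0,-0.008,-0.01],[0,-0.005,0],[0,0,0],[0,0,0],[0,0,0],[0,0,0],[0,0,0],[0,0,0],[0,0,0],[0,0,0]])

```text
time_s: 24.7
position: [0.5238, 0.066, 0.0938]
tcp_rot: [[1.0, 0.01, 0.013], [0.01, -1.0, 0.0], [0.013, -0.0, -1.0]]
force: [0.7, -2.9, -3.1]
opening: 0.198
```

```bash
python3 -c "
from h import *
crank(4,10)
st,c=snap('wrist','w13')
P=cloud(c,st)
m=((P[...,2]>.069)&(P[...,2]<.09)).astype(np.uint8); m[:,:450]=0; m[320:]=0
n,l,s,ce=cv2.connectedComponentsWithStats(m)
for i in range(1,n):
    if s[i,4]>100:
        Q=P[l==i]; r=cv2.minAreaRect((Q[:,:2]*1e4).astype(np.float32)); print(s[i,4],np.array(r[0]).round(1)/1e4,np.array(r[1]).round()/1e4,r[2])
"
```

```text
t 24.7 angle 91.5 r 0.041 z 0.0938 F [ 0.7 -2.9 -3.1] open 0.198
yaw 0.58
[[7, 0, 0], [7, 2, 0], [7, 3, 0], [6, 4, 0]]
3709 [ 0.54585 -0.00688] [0.0629 0.0235] 39.32847595214844
```

View pics/w13.png

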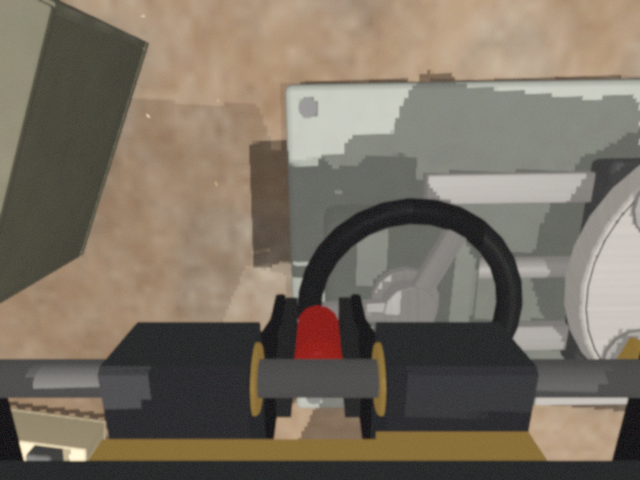

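755° turned. Release, rise and check the pointer.

Call:
carry_out(grip=[0,0,0,0,0,0,0,0,0,0,0,0], slide=[[0,0,0],[0,0,0],[0,0,0],[0,0,-20],[0,0,-35],[0,0,-40],[0,35,-15],[0,35,0],[0,35,0],[0,35,0],[0,35,0],[0,0,0]], twist=[[0,0,0],[0,0,0],[0,0,0],[0,0,0],[0,0,0],[0,0,0],[0,0,0],[0,0,0],[0,0,0],[0,0,0],[0,0,0],[0,0,0]])

```text
time_s: 25.95
position: [0.5226, -0.1043, 0.212]
tcp_rot: [[1.0, 0.017, 0.011], [0.017, -1.0, 0.007], [0.011, -0.007, -1.0]]
force: [-0.7, 0.7, 0.9]
opening: 0.502
```

```bash
cat > look.py <<'E'
from h import *
import sys
def boltscan(P,zlo=.069):
    m=((P[...,2]>zlo)&(P[...,2]<.09)).astype(np.uint8); m[325:]=0
    n,l,s,ce=cv2.connectedComponentsWithStats(m); out=[]
    for i in range(1,n):
        if 300<s[i,4]<4000:
            Q=P[l==i]; r=cv2.minAreaRect((Q[:,:2]*1e4).astype(np.float32))
            if max(r[1])<300: out.append((r[0][0]/1e4,r[0][1]/1e4)); print("bolt",ce[i].round(),np.array(r[0]).round(1)/1e4,np.array(r[1]).round()/1e4,"ang",round(r[2]%90,1))
    return np.array(out)
if __name__=="__main__":
    name=sys.argv[1]; to([.5,-.15,.2],0); st,c=snap("wrist",name); P=cloud(c,st)
    b=boltscan(P); 
    if len(b)==4: print("centre",b.mean(0))
    hsv=cv2.cvtColor(c["color"],cv2.COLOR_RGB2HSV)
    red=((hsv[...,0]<6)|(hsv[...,0]>174))&(hsv[...,1]>150)&(hsv[...,2]>80)&(P[...,2]<.045)&(P[...,2]>.015); red[325:]=0
    n,l,s,ce=cv2.connectedComponentsWithStats(red.astype(np.uint8))
    i=1+np.argmax(s[1:,4]); print(s[i],ce[i]); x,y=int(ce[i][0]),int(s[i][1])
    x0,y0=max(x-60,0),max(y-45,0)
    cv2.imwrite(f"pics/{name}z.png",cv2.resize(c["color"][y0:y0+75,x0:x0+120,::-1],None,fx=6,fy=6,interpolation=cv2.INTER_CUBIC)); print("crop origin",x0,y0)
E
python3 look.py w14
```

```text
t 25.95 pos [ 0.5226 -0.1043  0.212 ] yaw 0.97 open 0.502 F [-0.7  0.7  0.9] j [-24.  24.  96.   1.  59.  65.]
 slide now-axes [-23.5  45.4  11.5]  slide target-axes [-22.6  45.7  12. ]  twist [-0.007 -0.011  0.017]
bolt [430. 170.] [ 0.56985 -0.182  ] [0.0226 0.0223] ang 30.1
bolt [313. 171.] [ 0.56787 -0.10006] [0.0222 0.0221] ang 15.7
bolt [314. 279.] [ 0.48623 -0.10201] [0.0223 0.0224] ang 71.4
bolt [422. 278.] [ 0.48804 -0.18386] [0.0226 0.0225] ang 3.6
centre [ 0.52799769 -0.14198287]
[ 59 300  37  14 153] [ 79.18300654 306.45751634]
crop origin 19 255
```

View pics/w14z.png

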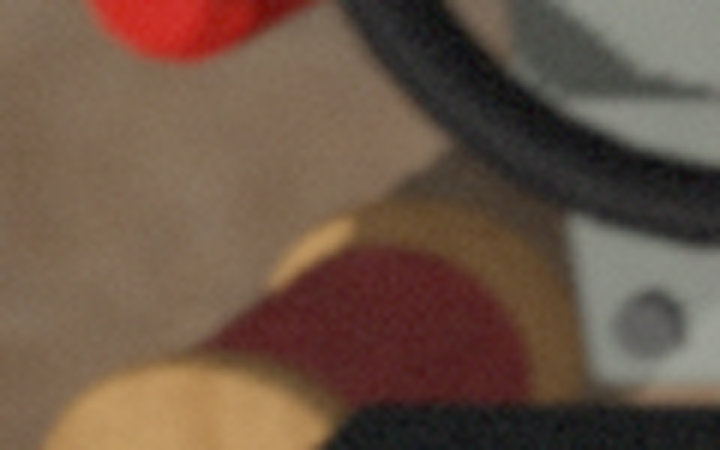

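View pics/w14.png

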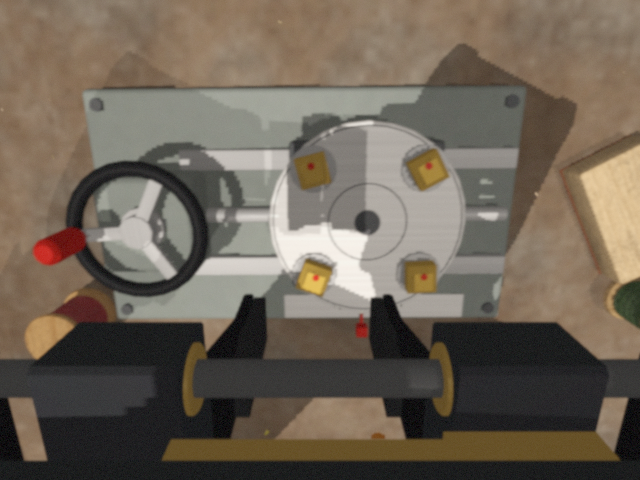

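```bash
python3 - <<'E'
import cv2
im=cv2.imread("pics/w14.png"); cv2.imwrite("pics/w14z2.png",cv2.resize(im[280:350,310:430],None,fx=6,fy=6,interpolation=cv2.INTER_CUBIC))
from h import *
snap('scene','s5',(330,250,400,310),11)
E
```

```text
(no output)
```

View pics/w14z2.png

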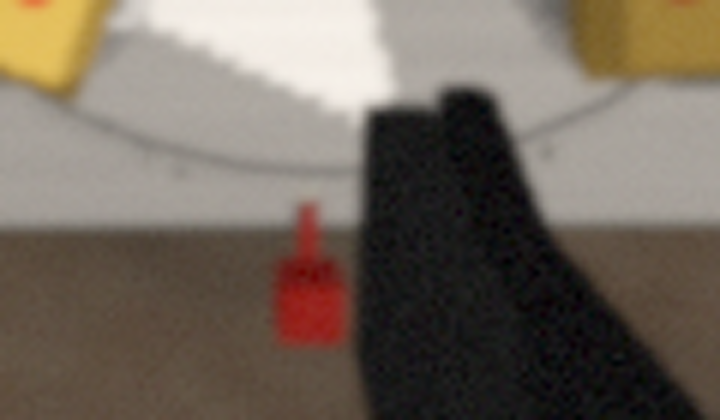

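View pics/s5.png

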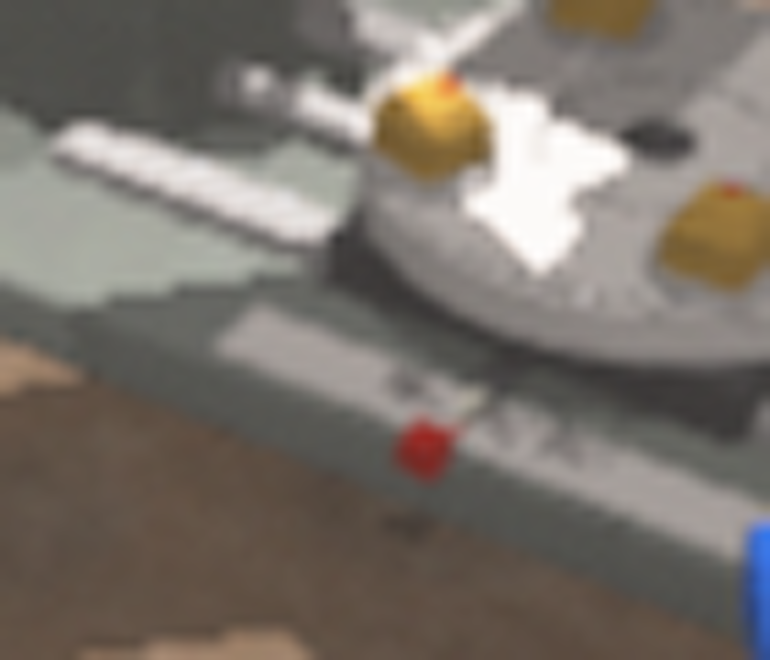

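The scene view shows the pointer (cream, 470,400) meeting the rider tip. I'll verify more closely from near the key. Moving there now.

Call:
carry_out(grip=[1,1,1,1,1,1,1], slide=[[0,0,-10],[-30,27,-8],[-30,27,-8],[-30,27,-8],[-30,27,-8],[-20,20,0],[0,0,0]], twist=[[-0.007,-0.011,0.017],[0,0,0],[0,0,0],[0,0,0],[0,0,0],[0,0,0],[0,0,0]])

```text
time_s: 26.75
position: [0.3784, -0.2203, 0.2545]
tcp_rot: [[1.0, 0.018, -0.005], [0.018, -1.0, 0.009], [-0.005, -0.01, -1.0]]
force: [-0.2, 0.6, 0.2]
opening: 0.982
```

```bash
python3 - <<'E'
from h import *
to([.34,-.275,.26],0)
st,c=snap("wrist","w15")
import pickle; pickle.dump((st,c),open("/tmp/w15.pkl","wb"))
E
```

```text
t 26.75 pos [ 0.3784 -0.2203  0.2545] yaw 1.05 open 0.982 F [-0.2  0.6  0.2] j [-45.  13. 105.   0.  62.  44.]
 slide now-axes [-39.4  53.9  -5.8]  slide target-axes [-38.4  54.7  -5.5]  twist [-0.01   0.005  0.018]
```

View pics/w15.png

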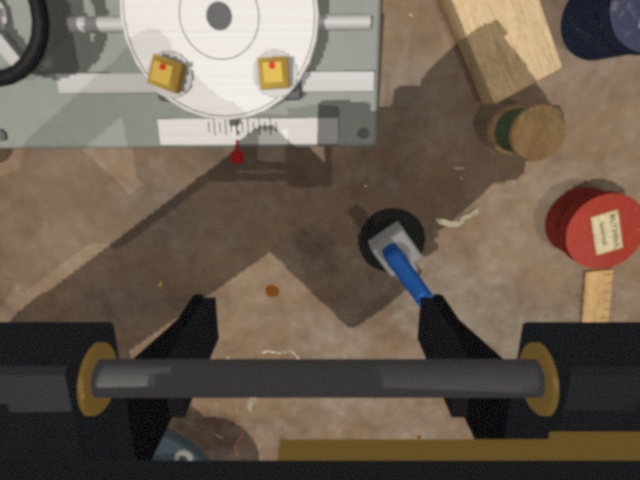

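```bash
python3 - <<'E'
from h import *
import pickle
st,c=pickle.load(open("/tmp/w15.pkl","rb"))
cv2.imwrite("pics/w15z.png",cv2.resize(c["color"][100:175,185:295,::-1],None,fx=7,fy=7,interpolation=cv2.INTER_CUBIC))
P=cloud(c,st); hsv=cv2.cvtColor(c["color"],cv2.COLOR_RGB2HSV)
b=(hsv[...,0]>100)&(hsv[...,0]<125)&(hsv[...,1]>150)&(P[...,2]>.088)&(P[...,2]<.11); b[310:]=0
Q=P[b]; r=cv2.minAreaRect((Q[:,:2]*1e4).astype(np.float32)); print("bar",b.sum(),r,Q[:,2].mean())
# socket: flat top/shoulder of key body
for z0,z1 in ((.015,.06),(.06,.085)):
    m=(P[...,2]>z0)&(P[...,2]<z1); m[:, :350]=0; m[:,435:]=0; m[:200]=0; m[300:]=0
    Q=P[m]; 
    if len(Q)>30: print(z0,len(Q),cv2.minAreaRect((Q[:,:2]*1e4).astype(np.float32)),np.median(Q[:,2]))
# mat: dark low points
m=(hsv[...,2]<45)&(P[...,2]<.012)&(P[...,2]>-.005); m[:, :350]=0; m[:,435:]=0; m[:200]=0; m[300:]=0
Q=P[m]; print("mat",m.sum(),cv2.minEnclosingCircle((Q[:,:2]*1e4).astype(np.float32)))
E
```

```text
bar 972 ((3368.488525390625, -2923.34912109375), (522.5008544921875, 127.47538757324219), 37.26974868774414) 0.1007706030787791
0.015 1010 ((3333.568359375, -2946.251953125), (363.55224609375, 359.4671325683594), 37.580078125) 0.033376229703731525
0.06 78 ((3354.557373046875, -2932.529541015625), (545.6583251953125, 185.0096435546875), 32.36089324951172) 0.07971163922428162
mat 1503 ((3373.995849609375, -2937.205078125), 330.8804626464844)
```

View pics/w15z.png

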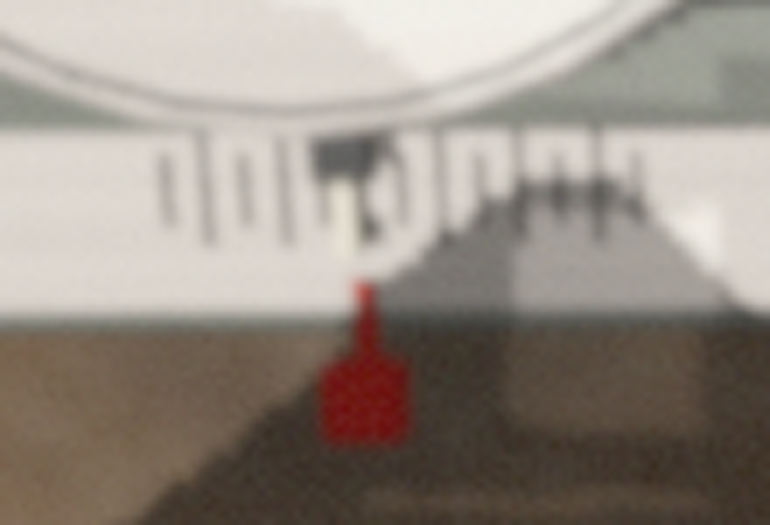

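```bash
python3 - <<'E'
from h import *
import pickle
st,c=pickle.load(open("/tmp/w15.pkl","rb")); P=cloud(c,st)
print("ptr",P[128:138,232:238,2].round(4).tolist()[::2])
print("rid",P[138:150:2,235:240,2].round(4).tolist())
print("scale",np.nanmedian(P[125:140,255:270,2]))
for z in (.024,.027,.030): print(z,plane(c,234.6,135.7,z,st)[:2],plane(c,237.1,140.7,z,st)[:2])
st,c=pickle.load(open("/tmp/w9.pkl","rb")); P=cloud(c,st)
print("ptr9",P[280:288:2,514:520,2].round(4).tolist())
for z in (.024,.027,.030): print(z,plane(c,516.7,285.8,z,st)[:2],plane(c,483.3,289.7,z,st)[:2])
E
```

```text
ptr [[0.0228, 0.0292, 0.0292, 0.03, 0.026, 0.0231], [0.0225, 0.0285, 0.0289, 0.0292, 0.0264, 0.0228], [0.0244, 0.0296, 0.03, 0.0281, 0.0253, 0.0219], [0.0216, 0.0281, 0.0302, 0.0287, 0.0293, 0.0243], [0.023, 0.0217, 0.0292, 0.029, 0.0283, 0.0235]]
rid [[0.0232, 0.0236, 0.0218, 0.0215, 0.023], [0.0236, 0.0255, 0.0256, 0.0241, 0.0225], [0.0231, 0.0257, 0.0233, 0.0255, 0.0222], [0.0214, 0.0243, 0.0253, 0.0245, 0.0221], [0.0209, 0.0246, 0.0251, 0.025, 0.021], [-0.0004, 0.0257, 0.0243, 0.0245, 0.0223]]
scale 0.02287096371178518
0.024 [ 0.43868242 -0.14344824] [ 0.43436777 -0.1455076 ]
0.027 [ 0.43887585 -0.14403897] [ 0.43459423 -0.14608257]
0.03 [ 0.43906929 -0.14462969] [ 0.43482068 -0.14665754]
ptr9 [[0.0581, 0.0577, 0.0577, 0.0578, 0.0597, 0.0573], [0.0579, 0.0595, 0.0571, 0.0579, 0.0573, 0.0567], [0.0233, 0.0242, 0.0267, 0.0294, 0.0302, 0.0298], [0.022, 0.0238, 0.026, 0.0288, 0.0286, 0.0276]]
0.024 [ 0.4374184  -0.17636724] [ 0.4330695  -0.14466906]
0.027 [ 0.4387751  -0.17481066] [ 0.43446097 -0.14336588]
0.03 [ 0.4401318  -0.17325407] [ 0.43585244 -0.1420627 ]
```

The pointer is about 1.1 mm past the mark (depths: pointer z≈.029, rider ≈.025), within tolerance. Key: socket centre (0.3335,−0.2946), bar along 37.4°; mat centre (0.337,−0.294). Going to the key.

Call:
carry_out(grip=[1,1,1,1,1,1,1,1,1,1], slide=[[-15,25,0],[-15,25,0],[-15,24,0],[0,0,0],[0,0,0],[0,0,0],[0,0,0],[0,0,0],[0,0,0],[0,0,0]], twist=[[-0.01,0.005,0],[0,0,0],[0,0,0],[0,0,-0.127],[0,0,-0.127],[0,0,-0.127],[0,0,-0.127],[0,0,-0.127],[0,0,0],[0,0,0]])

```text
time_s: 27.8
position: [0.3458, -0.2794, 0.2528]
tcp_rot: [[0.766, 0.643, 0.004], [0.643, -0.766, 0.012], [0.011, -0.007, -1.0]]
force: [0.6, 0.6, -0.1]
opening: 0.995
```

```bash
python3 - <<'E'
from h import *
to([.3335,-.2946,.15],37.4)
E
```

```text
t 27.8 pos [ 0.3458 -0.2794  0.2528] yaw 40.02 open 0.995 F [ 0.6  0.6 -0.1] j [-54.  14. 104.   1.  62.  -4.]
 slide now-axes [-20.4   4.5 102.5]  slide target-axes [-19.    4.7 102.8]  twist [-0.007 -0.011  0.046]
```

Call:
carry_out(grip=[1,1,1,1,1,1,1,1], slide=[[-19,5,0],[0,0,0],[0,0,25],[0,0,30],[0,0,25],[0,0,10],[0,0,0],[0,0,0]], twist=[[-0.007,-0.011,0.046],[0,0,0],[0,0,0],[0,0,0],[0,0,0],[0,0,0],[0,0,0],[0,0,0]])

```text
time_s: 28.6
position: [0.3401, -0.2909, 0.1608]
tcp_rot: [[0.799, 0.602, 0.006], [0.602, -0.799, 0.002], [0.005, 0.002, -1.0]]
force: [-0.4, -0.2, 0.4]
opening: 0.995
```

```bash
python3 - <<'E'
from h import *
to([.3335,-.2946,.074],37.4)
st,c=snap("wrist","w16")
P=cloud(c,st); hsv=cv2.cvtColor(c["color"],cv2.COLOR_RGB2HSV)
b=(hsv[...,0]>100)&(hsv[...,0]<125)&(hsv[...,1]>150)&(P[...,2]>.088)&(P[...,2]<.11); b[340:]=0
Q=P[b]; r=cv2.minAreaRect((Q[:,:2]*1e4).astype(np.float32)); print("bar",b.sum(),r,Q[:,2].mean())
E
```

```text
t 28.6 pos [ 0.3401 -0.2909  0.1608] yaw 37.0 open 0.995 F [-0.4 -0.2  0.4] j [-55.  22. 111.   0.  47.  -2.]
 slide now-axes [-7.9 -1.2 86.7]  slide target-axes [-7.5 -1.  86.8]  twist [ 0.002 -0.005 -0.007]
bar 2178 ((3343.053955078125, -2940.13525390625), (574.0111083984375, 125.0923843383789), 38.175865173339844) 0.1010219444889147
```

View pics/w16.png

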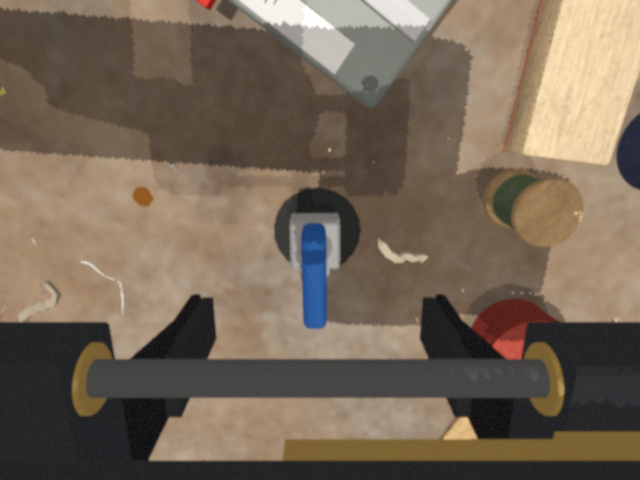

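Bar at (314,275) centred between the jaws. Descend.

Call:
carry_out(grip=[1,1,1,1,1,1,1,1], slide=[[-7,-1,0],[0,0,20],[0,0,20],[0,0,20],[0,0,12],[0,0,0],[0,0,0],[0,0,0]], twist=[[0,-0.005,-0.015],[0,0,0],[0,0,0],[0,0,0],[0,0,0],[0,0,0],[0,0,0],[0,0,0]])

```text
time_s: 29.45
position: [0.3366, -0.3015, 0.0938]
tcp_rot: [[0.787, 0.616, 0.011], [0.617, -0.787, -0.018], [-0.002, 0.021, -1.0]]
force: [1.0, -0.7, -0.4]
opening: 0.999
```

```bash
python3 - <<'E'
from h import *
to([.3337,-.2944,.074],38)
E
```

```text
t 29.45 pos [ 0.3366 -0.3015  0.0938] yaw 38.06 open 0.999 F [ 1.  -0.7 -0.4] j [-56.  30. 114.  -0.  35.  -4.]
 slide now-axes [ 2.1 -7.8 19.6]  slide target-axes [ 2.1 -7.4 19.8]  twist [0.021 0.002 0.001]
```

Call:
carry_out(grip=[1,1,1,1,1,1], slide=[[2,-7,0],[0,0,0],[0,0,10],[0,0,7],[0,0,0],[0,0,0]], twist=[[0.021,0.002,0],[0,0,0],[0,0,0],[0,0,0],[0,0,0],[0,0,0]])

```text
time_s: 30.05
position: [0.3344, -0.2952, 0.0772]
tcp_rot: [[0.787, 0.617, 0.001], [0.617, -0.787, -0.002], [-0.0, 0.003, -1.0]]
force: [0.1, -0.1, 0.0]
opening: 0.998
```

```bash
python3 - <<'E'
from h import *
to([.3337,-.2944,.074],38)
E
```

```text
t 30.05 pos [ 0.3344 -0.2952  0.0772] yaw 38.09 open 0.998 F [ 0.1 -0.1  0. ] j [-56.  32. 115.  -0.  33.  -4.]
 slide now-axes [-0.1 -1.1  3.2]  slide target-axes [-0.1 -1.1  3.2]  twist [0.003 0.    0.002]
```

Call:
carry_out(grip=[1,-1,-1,-1,-1,-1,-1,-1,-1,-1,-1,-1], slide=[[0,-1,3],[0,0,0],[0,0,0],[0,0,0],[0,0,0],[0,0,0],[0,0,0],[0,0,0],[0,0,0],[0,0,0],[0,0,0],[0,0,0]], twist=[[0.003,0,0],[0,0,0],[0,0,0],[0,0,0],[0,0,0],[0,0,0],[0,0,0],[0,0,0],[0,0,0],[0,0,0],[0,0,0],[0,0,0]])

```text
time_s: 31.25
position: [0.3334, -0.294, 0.074]
tcp_rot: [[0.787, 0.617, -0.001], [0.617, -0.787, 0.001], [-0.0, -0.002, -1.0]]
force: [0.0, 0.3, 0.4]
opening: 0.172
```

```bash
python3 - <<'E'
from h import *
to([.3337,-.2944,.074],38)
E
```

```text
t 31.25 pos [ 0.3334 -0.294   0.074 ] yaw 38.1 open 0.172 F [0.  0.3 0.4] j [-56.  32. 115.  -0.  33.  -4.]
 slide now-axes [-0.1  0.5 -0. ]  slide target-axes [-0.1  0.5 -0. ]  twist [-0.002  0.     0.002]
```

Key gripped (opening 0.172). Lifting.

Call:
carry_out(grip=[-1,-1,-1,-1,-1,-1,-1], slide=[[0,0,-15],[0,0,-30],[0,0,-35],[0,0,-30],[0,0,0],[0,0,0],[0,0,0]], twist=[[0,0,0],[0,0,0],[0,0,0],[0,0,0],[0,0,0],[0,0,0.07],[0,0,0.07]])

```text
time_s: 31.95
position: [0.3319, -0.2916, 0.1841]
tcp_rot: [[0.868, 0.497, -0.006], [0.497, -0.868, 0.008], [-0.001, -0.01, -1.0]]
force: [1.3, -0.4, -3.1]
opening: 0.169
```

```bash
python3 - <<'E'
from h import *
to([.5699,-.1820,.19],30.1)
st,c=snap("wrist","w17"); snap("scene","s6",(300,150,560,345),3)
E
```

```text
t 31.95 pos [ 0.3319 -0.2916  0.1841] yaw 29.79 open 0.169 F [ 1.3 -0.4 -3.1] j [-56.  20. 110.  -0.  51.   4.]
 slide now-axes [261.1  23.1  -6.4]  slide target-axes [260.9  24.5  -5.9]  twist [-0.01   0.001 -0.005]
```

View pics/w17.png

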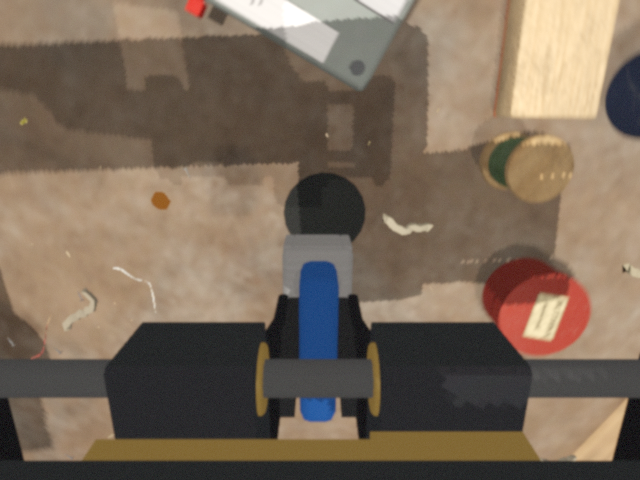

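View pics/s6.png

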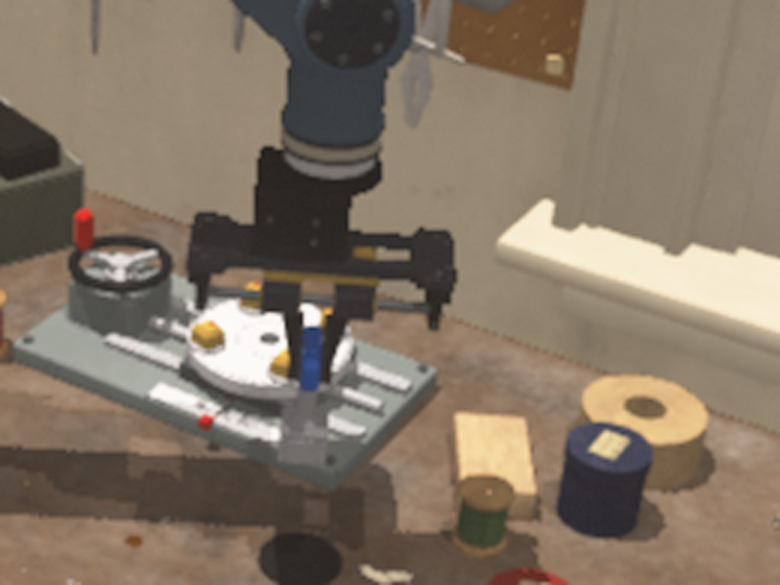

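Call:
carry_out(grip=[-1,-1,-1,-1,-1,-1,-1,-1,-1,-1], slide=[[16,1,-3],[33,3,0],[33,3,0],[33,3,0],[33,3,0],[33,3,0],[33,3,0],[22,2,0],[10,1,0],[0,0,0]], twist=[[-0.01,0,-0.005],[0,0,0],[0,0,0],[0,0,0],[0,0,0],[0,0,0],[0,0,0],[0,0,0],[0,0,0],[0,0,0]])

```text
time_s: 33.05
position: [0.5563, -0.1766, 0.1704]
tcp_rot: [[0.857, 0.516, -0.022], [0.516, -0.857, 0.016], [-0.011, -0.025, -1.0]]
force: [-0.1, -0.2, -2.4]
opening: 0.17
```

```bash
cat > key.py <<'E'
from h import *
def keyscan(st,c):
    "socket shoulder & bar in tool frame (mm)"
    P=cloud(c,st); T=(P-st["position"])@np.array(st["tcp_rot"])*1000
    m=(abs(T[...,0])<30)&(abs(T[...,1])<24)&(T[...,2]>25)&(T[...,2]<62); m[330:]=0; m[:,:270]=0; m[:,370:]=0
    Q=T[m]; r=cv2.minAreaRect(Q[:,:2].astype(np.float32)); print("socket tool-mm",m.sum(),np.round(r[0],1),np.round(r[1],1),round(r[2]%90,1),"x",np.percentile(Q[:,0],[1,99]).round(1),"y",np.percentile(Q[:,1],[1,99]).round(1),"z",np.median(Q[:,2]).round(1))
E
python3 - <<'E'
from look import *
from key import *
to([.5699,-.1820,.16],30.1)
st,c=snap("wrist","w18"); keyscan(st,c); boltscan(cloud(c,st))
E
```

```text
t 33.05 pos [ 0.5563 -0.1766  0.1704] yaw 31.06 open 0.17 F [-0.1 -0.2 -2.4] j [-29.  31.  90.   0.  60.  30.]
 slide now-axes [ 9.  11.9 10. ]  slide target-axes [ 9.1 11.5 10.4]  twist [-0.025  0.011  0.017]
socket tool-mm 2885 [5.2 0.6] [27.4 36. ] 0.5 x [-7.4 18.6] y [-17.   18.3] z 40.7
bolt [222. 168.] [ 0.56802 -0.10022] [0.0225 0.0225] ang 15.0
bolt [341. 226.] [ 0.57005 -0.18196] [0.0221 0.022 ] ang 30.0
bolt [169. 276.] [ 0.48622 -0.10213] [0.022  0.0235] ang 71.2
```

View pics/w18.png

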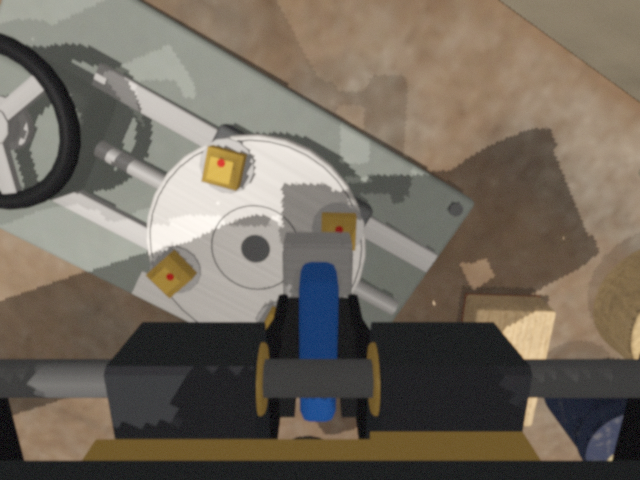

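Key at tool offset (≈0.8, 0.6) mm; bolt at (340,230). Align.

Call:
carry_out(grip=[-1,-1,-1,-1,-1], slide=[[8,11,0],[0,0,0],[0,0,0],[0,0,0],[0,0,0]], twist=[[-0.025,0.011,0.017],[0,0,0],[0,0,0],[0,0,0],[0,0,0]])

```text
time_s: 33.6
position: [0.5642, -0.1848, 0.1691]
tcp_rot: [[0.868, 0.496, -0.004], [0.496, -0.868, -0.0], [-0.004, -0.002, -1.0]]
force: [-0.3, -0.0, -2.4]
opening: 0.172
```

```bash
python3 - <<'E'
from look import *
to([.5690,-.1819,.155],30.1)
E
```

```text
t 33.6 pos [ 0.5642 -0.1848  0.1691] yaw 29.75 open 0.172 F [-0.3 -0.  -2.4] j [-29.  32.  90.  -0.  59.  31.]
 slide now-axes [ 5.6 -0.1 14. ]  slide target-axes [ 5.5 -0.1 14.1]  twist [-0.002  0.004 -0.006]
```

Call:
carry_out(grip=[-1,-1,-1,-1], slide=[[5,0,5],[0,0,3],[0,0,0],[0,0,0]], twist=[[-0.002,0.004,-0.006],[0,0,0],[0,0,0],[0,0,0]])

```text
time_s: 34.0
position: [0.5685, -0.1823, 0.1606]
tcp_rot: [[0.865, 0.501, 0.001], [0.501, -0.865, 0.0], [0.001, 0.0, -1.0]]
force: [-0.4, 0.2, -3.2]
opening: 0.171
```

```bash
python3 - <<'E'
from look import *
to([.5690,-.1819,.155],30.1)
E
```

```text
t 34.0 pos [ 0.5685 -0.1823  0.1606] yaw 30.1 open 0.171 F [-0.4  0.2 -3.2] j [-29.  32.  90.   0.  58.  31.]
 slide now-axes [ 0.6 -0.1  5.6]  slide target-axes [ 0.6 -0.1  5.6]  twist [ 0.    -0.001 -0.   ]
```

Call:
carry_out(grip=[-1,-1,-1,-1,-1], slide=[[1,0,5],[0,0,5],[0,0,5],[0,0,4],[0,0,0]], twist=[[0,0,0],[0,0,0],[0,0,0],[0,0,0],[0,0,0]])

```text
time_s: 34.5
position: [0.5693, -0.1814, 0.1395]
tcp_rot: [[0.865, 0.502, 0.0], [0.502, -0.865, 0.0], [0.0, -0.0, -1.0]]
force: [-0.6, 0.5, -1.8]
opening: 0.169
```

```bash
python3 - <<'E'
from look import *
to([.5690,-.1819,.132],30.1)
E
```

```text
t 34.5 pos [ 0.5693 -0.1814  0.1395] yaw 30.12 open 0.169 F [-0.6  0.5 -1.8] j [-28.  34.  91.   0.  55.  31.]
 slide now-axes [-0.5  0.2  7.5]  slide target-axes [-0.5  0.2  7.5]  twist [-0. -0.  0.]
```

Foot is 9 mm below the head top with no force: the socket has dropped over. Lower 5 mm more and turn.

Call:
carry_out(grip=[-1,-1,-1,-1,-1,-1,-1,-1,-1,-1,-1,-1], slide=[[0,0,4],[0,0,1],[0,0,0],[0,0,0],[0,0,0],[0,0,0],[0,0,0],[0,0,0],[0,0,0],[0,0,0],[0,0,0],[0,0,0]], twist=[[0,0,0],[0,0,0],[0,0,0.1],[0,0,0.12],[0,0,0.12],[0,0,0.12],[0,0,0.12],[0,0,0.12],[0,0,0.12],[0,0,0.12],[0,0,0.05],[0,0,0]])

```text
time_s: 35.7
position: [0.5694, -0.1821, 0.1338]
tcp_rot: [[0.877, -0.481, 0.0], [-0.481, -0.877, -0.002], [0.001, 0.001, -1.0]]
force: [-0.2, 0.4, -3.0]
opening: 0.172
```

```bash
python3 - <<'E'
from look import *
to([.5690,-.1819,.132],30.1-56)
print(bot.read_state()["moment"].round(3))
st,c=snap("wrist","w19")
E
```

```text
t 35.7 pos [ 0.5694 -0.1821  0.1338] yaw -28.73 open 0.172 F [-0.2  0.4 -3. ] j [-28.  35.  91.  -0.  55.  90.]
 slide now-axes [-0.5  0.   1.8]  slide target-axes [-0.5  0.   1.8]  twist [ 0.001 -0.001 -0.049]
[0.021 0.007 0.142]
```

View pics/w19.png

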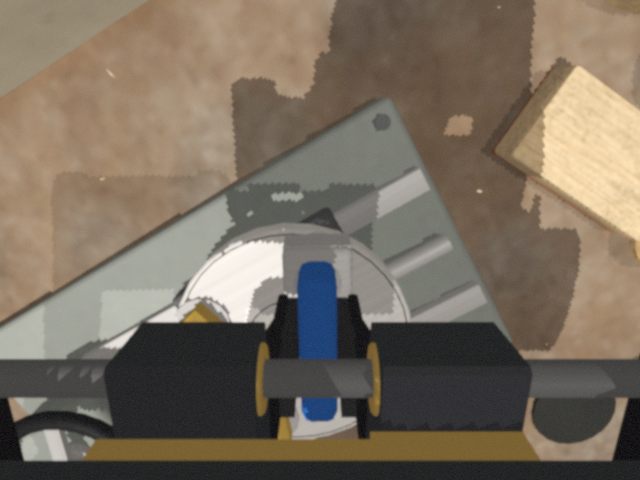

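Moment z 0.14 N·m shows the key bit; the bolt went about 0.8 rad. Back off, lift, go to the opposite bolt.

Call:
carry_out(grip=[-1,-1,-1,-1,-1,-1,-1,-1,-1,-1], slide=[[0,0,0],[0,0,0],[0,0,0],[0,0,-8],[0,0,-12],[0,0,-15],[0,0,-6],[0,0,0],[0,0,0],[0,0,0]], twist=[[0,0,-0.1],[0,0,-0.09],[0,0,0],[0,0,0],[0,0,0],[0,0,0],[0,0,0],[0,0,-0.13],[0,0,-0.13],[0,0,0]])

```text
time_s: 36.75
position: [0.5709, -0.1827, 0.1816]
tcp_rot: [[0.999, -0.038, 0.006], [-0.038, -0.999, -0.004], [0.006, 0.004, -1.0]]
force: [0.7, 0.6, -3.4]
opening: 0.17
```

```bash
python3 - <<'E'
from look import *
to([.4862,-.1020,.18],71.4)
st,c=snap("wrist","w20"); boltscan(cloud(c,st))
E
```

```text
t 36.75 pos [ 0.5709 -0.1827  0.1816] yaw -2.18 open 0.17 F [ 0.7  0.6 -3.4] j [-28.  31.  89.  -0.  60.  64.]
 slide now-axes [-87.7 -77.5   0.8]  slide target-axes [  49.5 -106.     1.6]  twist [ 0.007 -0.002 -1.284]
bolt [194. 252.] [ 0.56814 -0.10023] [0.0224 0.0223] ang 15.9
```

View pics/w20.png

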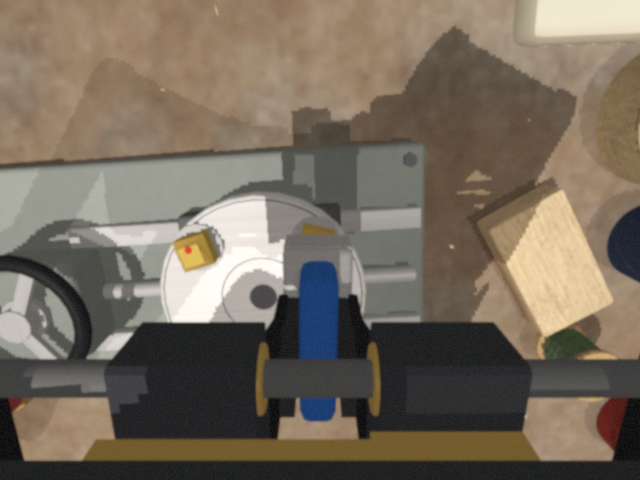

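Call:
carry_out(grip=[-1,-1,-1,-1,-1,-1,-1,-1,-1,-1,-1,-1], slide=[[-22,-19,0],[-22,-19,0],[-22,-19,0],[-12,-12,0],[0,0,0],[0,0,0],[0,0,0],[0,0,0],[0,0,0],[0,0,0],[0,0,0],[0,0,0]], twist=[[0,0,0],[0,0,0],[0,0,0],[0,0,0],[0,0,-0.14],[0,0,-0.14],[0,0,-0.14],[0,0,-0.14],[0,0,-0.14],[0,0,-0.14],[0,0,-0.14],[0,0,-0.14]])

```text
time_s: 38.0
position: [0.4932, -0.1077, 0.1831]
tcp_rot: [[0.467, 0.884, 0.009], [0.884, -0.467, -0.006], [-0.001, 0.011, -1.0]]
force: [0.7, -0.0, -2.9]
opening: 0.17
```

```bash
python3 - <<'E'
from look import *
to([.4862,-.1020,.17],71.4)
E
```

```text
t 38.0 pos [ 0.4932 -0.1077  0.1831] yaw 62.16 open 0.17 F [ 0.7 -0.  -2.9] j [-25.  24. 102.  -0.  53.   3.]
 slide now-axes [ 1.8 -9.  13. ]  slide target-axes [ 3.2 -8.4 13.1]  twist [ 0.011  0.002 -0.161]
```

Call:
carry_out(grip=[-1,-1,-1,-1,-1,-1], slide=[[0,0,0],[0,0,0],[2,-9,8],[0,0,0],[0,0,0],[0,0,0]], twist=[[0.011,0.002,-0.1],[0,0,-0.06],[0,0,0],[0,0,0],[0,0,0],[0,0,0]])

```text
time_s: 38.6
position: [0.4866, -0.1037, 0.1768]
tcp_rot: [[0.326, 0.945, 0.003], [0.945, -0.326, -0.001], [0.0, 0.003, -1.0]]
force: [0.4, -0.2, -2.4]
opening: 0.172
```

```bash
python3 - <<'E'
from look import *
from key import *
to([.4854,-.1026,.16],71.4)
st,c=snap("wrist","w21"); keyscan(st,c); boltscan(cloud(c,st))
E
```

```text
t 38.6 pos [ 0.4866 -0.1037  0.1768] yaw 70.99 open 0.172 F [ 0.4 -0.2 -2.4] j [-25.  24. 103.   0.  53.  -6.]
 slide now-axes [ 0.6 -1.6 16.8]  slide target-axes [ 0.6 -1.5 16.8]  twist [ 0.003 -0.    -0.007]
socket tool-mm 2809 [4.1 0.9] [26.9 36.1] 0.5 x [-8.3 17.4] y [-16.8  18.5] z 40.7
bolt [434. 198.] [ 0.56777 -0.10024] [0.0223 0.0228] ang 16.2
bolt [314. 229.] [ 0.48885 -0.09372] [0.005  0.0215] ang 70.6
bolt [466. 307.] [ 0.56991 -0.18103] [0.0207 0.0226] ang 74.3
```

View pics/w21.png

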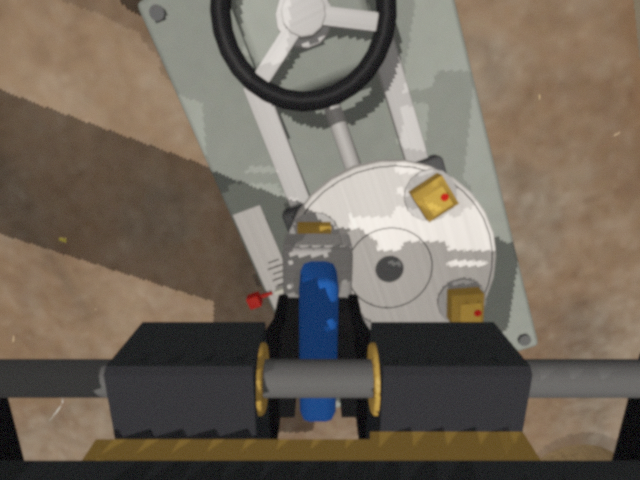

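Bolt A reads 74.3° now, i.e. turned 0.80 rad. Insert on bolt C.

Call:
carry_out(grip=[-1,-1,-1,-1,-1,-1,-1], slide=[[1,-1,4],[0,0,6],[0,0,6],[0,0,0],[0,0,0],[0,0,0],[0,0,0]], twist=[[0.003,0,-0.007],[0,0,0],[0,0,0],[0,0,0],[0,0,0],[0,0,0],[0,0,0]])

```text
time_s: 39.35
position: [0.4873, -0.103, 0.1596]
tcp_rot: [[0.32, 0.947, 0.002], [0.947, -0.32, -0.001], [0.0, 0.002, -1.0]]
force: [0.4, -0.4, -2.8]
opening: 0.17
```

```bash
python3 - <<'E'
from look import *
to([.4855,-.1020,.135],71.4)
E
```

```text
t 39.35 pos [ 0.4873 -0.103   0.1596] yaw 71.35 open 0.17 F [ 0.4 -0.4 -2.8] j [-25.  26. 104.   0.  50.  -6.]
 slide now-axes [ 0.4 -2.1 24.6]  slide target-axes [ 0.4 -2.  24.6]  twist [ 0.002 -0.    -0.001]
```

Call:
carry_out(grip=[-1,-1,-1,-1,-1,-1,-1,-1], slide=[[0,-2,0],[0,0,0],[0,0,0],[0,0,5],[0,0,5],[0,0,5],[0,0,4],[0,0,0]], twist=[[0,0,0],[0,0,0],[0,0,0],[0,0,0],[0,0,0],[0,0,0],[0,0,0],[0,0,0]])

```text
time_s: 40.15
position: [0.4854, -0.1024, 0.1391]
tcp_rot: [[0.32, 0.947, 0.002], [0.947, -0.32, -0.001], [-0.0, 0.003, -1.0]]
force: [1.2, -0.4, -3.5]
opening: 0.171
```

```bash
python3 - <<'E'
from look import *
to([.4855,-.1020,.134],71.4)
E
```

```text
t 40.15 pos [ 0.4854 -0.1024  0.1391] yaw 71.35 open 0.171 F [ 1.2 -0.4 -3.5] j [-25.  28. 105.   0.  47.  -6.]
 slide now-axes [ 0.4 -0.1  5.1]  slide target-axes [ 0.4 -0.1  5.1]  twist [ 0.003  0.    -0.001]
```

Inserted with no upward reaction. Seat and turn.

Call:
carry_out(grip=[-1,-1,-1,-1,-1,-1,-1,-1,-1,-1,-1,-1], slide=[[0,0,4],[0,0,1],[0,0,0],[0,0,0],[0,0,0],[0,0,0],[0,0,0],[0,0,0],[0,0,0],[0,0,0],[0,0,0],[0,0,0]], twist=[[0,0,0],[0,0,0],[0,0,0.1],[0,0,0.12],[0,0,0.12],[0,0,0.12],[0,0,0.12],[0,0,0.12],[0,0,0.12],[0,0,0.12],[0,0,0.05],[0,0,0]])

```text
time_s: 41.35
position: [0.485, -0.1021, 0.1333]
tcp_rot: [[0.976, 0.217, 0.001], [0.217, -0.976, -0.001], [0.001, 0.001, -1.0]]
force: [-0.7, 0.0, -3.5]
opening: 0.172
```

```bash
python3 - <<'E'
from look import *
to([.4855,-.1020,.134],71.4-57)
print(bot.read_state()["moment"].round(3))
E
```

```text
t 41.35 pos [ 0.485  -0.1021  0.1333] yaw 12.51 open 0.172 F [-0.7  0.  -3.5] j [-25.  28. 105.  -0.  46.  53.]
 slide now-axes [ 0.5 -0.  -0.7]  slide target-axes [ 0.5 -0.  -0.7]  twist [ 0.001 -0.001 -0.033]
[0.038 0.014 0.089]
```

Same turn. Back off, lift, go to bolt B (angle 15.9°).

Call:
carry_out(grip=[-1,-1,-1,-1,-1,-1,-1,-1,-1], slide=[[0,0,0],[0,0,0],[0,0,0],[0,0,-8],[0,0,-12],[0,0,-15],[0,0,-6],[0,0,0],[0,0,0]], twist=[[0,0,-0.1],[0,0,-0.09],[0,0,0],[0,0,0],[0,0,0],[0,0,0],[0,0,0],[0,0,0.12],[0,0,0]])

```text
time_s: 42.25
position: [0.4855, -0.1022, 0.1778]
tcp_rot: [[0.959, 0.285, 0.003], [0.285, -0.959, -0.002], [0.002, 0.002, -1.0]]
force: [-0.3, -0.4, -2.6]
opening: 0.172
```

```bash
python3 - <<'E'
from look import *
from key import *
to([.5674,-.0998,.17],15.9)
st,c=snap("wrist","w22"); keyscan(st,c); boltscan(cloud(c,st))
E
```

```text
t 42.25 pos [ 0.4855 -0.1022  0.1778] yaw 16.56 open 0.172 F [-0.3 -0.4 -2.6] j [-25.  24. 103.  -0.  53.  49.]
 slide now-axes [79.2 21.   8. ]  slide target-axes [79.5 20.1  7.8]  twist [ 0.002 -0.002  0.011]
socket tool-mm 2788 [5.2 0.4] [36.  26.9] 89.7 x [-7.2 18.3] y [-17.2  18.1] z 40.8
bolt [352. 119.] [ 0.56779 -0.10018] [0.022  0.0222] ang 15.8
bolt [478. 155.] [ 0.56973 -0.18193] [0.0228 0.0221] ang 75.5
bolt [433. 274.] [ 0.48776 -0.18374] [0.0228 0.0226] ang 3.1
```

View pics/w22.png

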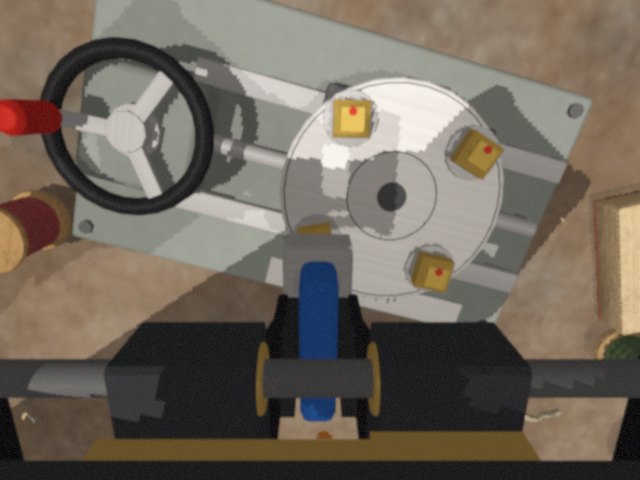

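Call:
carry_out(grip=[-1,-1,-1,-1,-1,-1,-1], slide=[[20,5,0],[24,6,0],[20,5,0],[8,2,0],[0,0,0],[0,0,0],[0,0,0]], twist=[[0,0,0.011],[0,0,0],[0,0,0],[0,0,0],[0,0,0],[0,0,0],[0,0,0]])

```text
time_s: 43.0
position: [0.5568, -0.0978, 0.1752]
tcp_rot: [[0.958, 0.286, -0.007], [0.286, -0.958, 0.002], [-0.006, -0.003, -1.0]]
force: [0.3, -0.5, -3.9]
opening: 0.17
```

```bash
python3 - <<'E'
from look import *
to([.5672,-.0998,.160],15.9)
E
```

```text
t 43.0 pos [ 0.5568 -0.0978  0.1752] yaw 16.6 open 0.17 F [ 0.3 -0.5 -3.9] j [-21.  29.  93.  -0.  58.  52.]
 slide now-axes [ 9.5  5.  15.1]  slide target-axes [ 9.5  4.8 15.2]  twist [-0.003  0.006  0.012]
```

Call:
carry_out(grip=[-1,-1,-1,-1,-1], slide=[[9,5,6],[0,0,6],[0,0,0],[0,0,0],[0,0,0]], twist=[[-0.003,0.006,0.012],[0,0,0],[0,0,0],[0,0,0],[0,0,0]])

```text
time_s: 43.5
position: [0.5649, -0.1, 0.1615]
tcp_rot: [[0.962, 0.273, -0.003], [0.273, -0.962, 0.001], [-0.003, -0.002, -1.0]]
force: [-0.1, -0.6, -3.0]
opening: 0.169
```

```bash
python3 - <<'E'
from look import *
to([.5672,-.0998,.139],15.9)
E
```

```text
t 43.5 pos [ 0.5649 -0.1     0.1615] yaw 15.82 open 0.169 F [-0.1 -0.6 -3. ] j [-21.  31.  93.   0.  57.  53.]
 slide now-axes [ 2.3  0.5 22.5]  slide target-axes [ 2.2  0.4 22.5]  twist [-0.002  0.003 -0.001]
```

Call:
carry_out(grip=[-1,-1,-1,-1,-1,-1,-1,-1], slide=[[3,0,0],[0,0,0],[0,0,0],[0,0,5],[0,0,5],[0,0,5],[0,0,5],[0,0,0]], twist=[[-0.002,0.003,0],[0,0,0],[0,0,0],[0,0,0],[0,0,0],[0,0,0],[0,0,0],[0,0,0]])

```text
time_s: 44.3
position: [0.5679, -0.099, 0.14]
tcp_rot: [[0.962, 0.273, 0.0], [0.273, -0.962, 0.0], [0.0, 0.0, -1.0]]
force: [-0.4, -0.2, -3.3]
opening: 0.172
```

```bash
python3 - <<'E'
from look import *
to([.5672,-.0998,.134],15.9)
E
```

```text
t 44.3 pos [ 0.5679 -0.099   0.14  ] yaw 15.84 open 0.172 F [-0.4 -0.2 -3.3] j [-21.  33.  94.   0.  54.  53.]
 slide now-axes [-0.9  0.6  6. ]  slide target-axes [-0.9  0.6  6. ]  twist [ 0.    -0.    -0.001]
```

Inserted freely. Seat and turn.

Call:
carry_out(grip=[-1,-1,-1,-1,-1,-1,-1,-1,-1,-1,-1,-1], slide=[[0,0,4],[0,0,1],[0,0,0],[0,0,0],[0,0,0],[0,0,0],[0,0,0],[0,0,0],[0,0,0],[0,0,0],[0,0,0],[0,0,0]], twist=[[0,0,0],[0,0,0],[0,0,0.1],[0,0,0.12],[0,0,0.12],[0,0,0.12],[0,0,0.12],[0,0,0.12],[0,0,0.12],[0,0,0.12],[0,0,0.05],[0,0,0]])

```text
time_s: 45.5
position: [0.5679, -0.1003, 0.1341]
tcp_rot: [[0.732, -0.682, -0.0], [-0.682, -0.732, -0.003], [0.002, 0.003, -1.0]]
force: [-0.1, -0.6, -2.9]
opening: 0.175
```

```bash
python3 - <<'E'
from look import *
to([.5672,-.0998,.134],15.9-57)
print(bot.read_state()["moment"].round(3))
E
```

```text
t 45.5 pos [ 0.5679 -0.1003  0.1341] yaw -42.96 open 0.175 F [-0.1 -0.6 -2.9] j [-21.  33.  94.  -0.  53. 112.]
 slide now-axes [-0.9  0.2  0.1]  slide target-axes [-0.9  0.1  0.1]  twist [ 0.003 -0.002 -0.033]
[0.109 0.06  0.089]
```

Call:
carry_out(grip=[-1,-1,-1,-1,-1,-1,-1,-1,-1,-1,-1,-1], slide=[[0,0,0],[0,0,0],[0,0,0],[0,0,-8],[0,0,-12],[0,0,-15],[0,0,-6],[0,0,0],[0,0,0],[0,0,0],[0,0,0],[0,0,0]], twist=[[0,0,-0.1],[0,0,-0.09],[0,0,0],[0,0,0],[0,0,0],[0,0,0],[0,0,0],[0,0,-0.13],[0,0,-0.13],[0,0,-0.13],[0,0,-0.13],[0,0,-0.1]])

```text
time_s: 46.7
position: [0.5698, -0.1006, 0.1832]
tcp_rot: [[0.996, 0.088, 0.007], [0.088, -0.996, -0.006], [0.007, 0.006, -1.0]]
force: [-0.6, 0.2, -3.2]
opening: 0.171
```

```bash
python3 - <<'E'
from look import *
from key import *
to([.4874,-.1832,.17],3.4)
st,c=snap("wrist","w23"); keyscan(st,c); boltscan(cloud(c,st))
E
```

```text
t 46.7 pos [ 0.5698 -0.1006  0.1832] yaw 5.04 open 0.171 F [-0.6  0.2 -3.2] j [-21.  29.  92.  -0.  59.  64.]
 slide now-axes [-89.4  74.9  13.1]  slide target-axes [-87.1  77.6  13.2]  twist [ 0.006 -0.007  0.029]
socket tool-mm 2686 [5.  0.3] [35.9 26.3] 89.5 x [-7.1 17.9] y [-17.3  17.9] z 40.9
bolt [435. 253.] [ 0.56977 -0.1818 ] [0.023  0.0224] ang 75.3
```

Call:
carry_out(grip=[-1,-1,-1,-1,-1,-1,-1,-1], slide=[[0,0,0],[-22,20,0],[-25,22,0],[-22,20,0],[-8,7,0],[0,0,0],[0,0,0],[0,0,0]], twist=[[0.006,-0.007,0.029],[0,0,0],[0,0,0],[0,0,0],[0,0,0],[0,0,0],[0,0,0],[0,0,0]])

```text
time_s: 47.55
position: [0.4982, -0.1752, 0.1858]
tcp_rot: [[0.999, 0.041, 0.006], [0.041, -0.999, -0.0], [0.006, 0.001, -1.0]]
force: [0.3, -0.8, -3.2]
opening: 0.168
```

```bash
python3 - <<'E'
from look import *
to([.4874,-.1832,.16],3.4)
st,c=snap("wrist","w24"); boltscan(cloud(c,st))
E
```

```text
t 47.55 pos [ 0.4982 -0.1752  0.1858] yaw 2.33 open 0.168 F [ 0.3 -0.8 -3.2] j [-32.  26.  98.   0.  56.  56.]
 slide now-axes [-11.3   7.6  25.7]  slide target-axes [-11.3   7.4  25.8]  twist [ 0.001 -0.006 -0.019]
bolt [202. 131.] [ 0.5679 -0.1001] [0.0225 0.0225] ang 61.0
bolt [332. 133.] [ 0.56986 -0.18204] [0.022  0.0221] ang 75.5
bolt [209. 255.] [ 0.48616 -0.10228] [0.0223 0.0228] ang 26.7
```

View pics/w24.png

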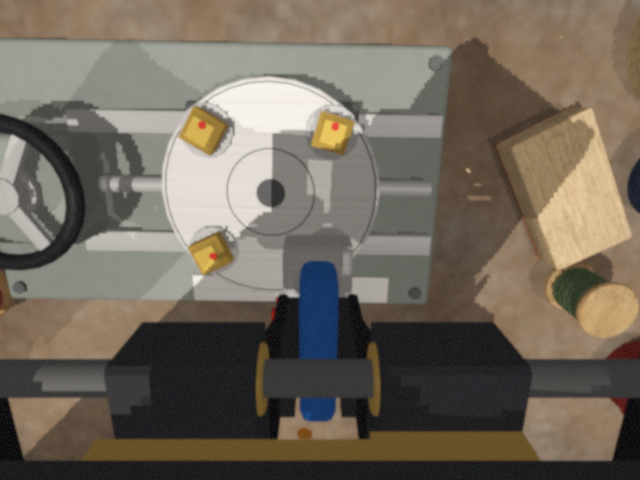

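Bolts A, C, B each turned about 44.7° (0.78 rad). Now D.

Call:
carry_out(grip=[-1,-1,-1,-1,-1,-1], slide=[[-11,8,8],[0,0,8],[0,0,6],[0,0,0],[0,0,0],[0,0,0]], twist=[[0.001,-0.006,-0.019],[0,0,0],[0,0,0],[0,0,0],[0,0,0],[0,0,0]])

```text
time_s: 48.2
position: [0.4917, -0.1806, 0.1626]
tcp_rot: [[0.998, 0.063, 0.003], [0.063, -0.998, 0.001], [0.004, -0.001, -1.0]]
force: [-0.2, 0.1, -2.5]
opening: 0.171
```

```bash
python3 - <<'E'
from look import *
to([.4874,-.1832,.139],3.4)
E
```

```text
t 48.2 pos [ 0.4917 -0.1806  0.1626] yaw 3.63 open 0.171 F [-0.2  0.1 -2.5] j [-32.  27. 100.   0.  52.  54.]
 slide now-axes [-4.6  2.3 23.6]  slide target-axes [-4.5  2.3 23.6]  twist [-0.001 -0.004  0.004]
```

Call:
carry_out(grip=[-1,-1,-1,-1], slide=[[-5,3,0],[0,0,0],[0,0,0],[0,0,0]], twist=[[0,-0.003,0],[0,0,0],[0,0,0],[0,0,0]])

```text
time_s: 48.6
position: [0.4871, -0.1844, 0.1634]
tcp_rot: [[0.998, 0.063, 0.002], [0.063, -0.998, -0.0], [0.002, 0.001, -1.0]]
force: [0.2, 0.0, -3.2]
opening: 0.171
```

```bash
python3 - <<'E'
from look import *
to([.4874,-.1832,.139],3.4)
E
```

```text
t 48.6 pos [ 0.4871 -0.1844  0.1634] yaw 3.63 open 0.171 F [ 0.2  0.  -3.2] j [-33.  27. 101.   0.  52.  53.]
 slide now-axes [ 0.3 -1.2 24.4]  slide target-axes [ 0.3 -1.2 24.4]  twist [ 0.001 -0.002  0.004]
```

Call:
carry_out(grip=[-1,-1,-1,-1,-1,-1], slide=[[0,-1,5],[0,0,5],[0,0,5],[0,0,5],[0,0,3],[0,0,0]], twist=[[0,0,0],[0,0,0],[0,0,0],[0,0,0],[0,0,0],[0,0,0]])

```text
time_s: 49.2
position: [0.4869, -0.1832, 0.138]
tcp_rot: [[0.998, 0.063, 0.001], [0.063, -0.998, 0.0], [0.001, 0.0, -1.0]]
force: [0.3, 0.7, -3.2]
opening: 0.172
```

```bash
python3 - <<'E'
from look import *
to([.4874,-.1832,.134],3.4)
E
```

```text
t 49.2 pos [ 0.4869 -0.1832  0.138 ] yaw 3.62 open 0.172 F [ 0.3  0.7 -3.2] j [-33.  29. 102.   0.  49.  53.]
 slide now-axes [0.5 0.  4. ]  slide target-axes [0.5 0.  4. ]  twist [ 0.    -0.001  0.004]
```

Call:
carry_out(grip=[-1,-1,-1,-1,-1,-1,-1,-1,-1,-1,-1,-1], slide=[[0,0,3],[0,0,1],[0,0,0],[0,0,0],[0,0,0],[0,0,0],[0,0,0],[0,0,0],[0,0,0],[0,0,0],[0,0,0],[0,0,0]], twist=[[0,0,0],[0,0,0],[0,0,0.1],[0,0,0.12],[0,0,0.12],[0,0,0.12],[0,0,0.12],[0,0,0.12],[0,0,0.12],[0,0,0.12],[0,0,0.05],[0,0,0]])

```text
time_s: 50.4
position: [0.4872, -0.184, 0.1336]
tcp_rot: [[0.571, -0.821, 0.001], [-0.821, -0.571, -0.003], [0.003, 0.0, -1.0]]
force: [-0.3, -0.4, -4.3]
opening: 0.17
```

```bash
python3 - <<'E'
from look import *
to([.4874,-.1832,.134],3.4-57)
print(bot.read_state()["moment"].round(3))
E
```

```text
t 50.4 pos [ 0.4872 -0.184   0.1336] yaw -55.18 open 0.17 F [-0.3 -0.4 -4.3] j [-33.  30. 102.  -0.  48. 112.]
 slide now-axes [-0.5 -0.6 -0.4]  slide target-axes [-0.5 -0.6 -0.4]  twist [ 0.    -0.003 -0.028]
[0.132 0.028 0.069]
```

First pass done. Second pass: back off, lift, view bolts, go to A (−14.5°).

Call:
carry_out(grip=[-1,-1,-1,-1,-1,-1,-1,-1,-1,-1,-1,-1], slide=[[0,0,0],[0,0,0],[0,0,0],[0,0,-8],[0,0,-12],[0,0,-15],[0,0,-6],[0,0,0],[0,0,0],[0,0,0],[0,0,0],[0,0,0]], twist=[[0,0,-0.1],[0,0,-0.09],[0,0,0],[0,0,0],[0,0,0],[0,0,0],[0,0,0],[0,0,-0.13],[0,0,-0.13],[0,0,-0.13],[0,0,-0.12],[0,0,0]])

```text
time_s: 51.6
position: [0.4877, -0.1842, 0.1796]
tcp_rot: [[0.971, -0.24, 0.005], [-0.24, -0.971, -0.005], [0.006, 0.003, -1.0]]
force: [-0.8, 0.5, -3.3]
opening: 0.17
```

```bash
python3 - <<'E'
from look import *
from key import *
to([.5693,-.1814,.17],-14.5)
st,c=snap("wrist","w25"); keyscan(st,c); boltscan(cloud(c,st))
E
```

```text
t 51.6 pos [ 0.4877 -0.1842  0.1796] yaw -13.89 open 0.17 F [-0.8  0.5 -3.3] j [-33.  26. 100.  -0.  54.  71.]
 slide now-axes [ 78.5 -22.3  10. ]  slide target-axes [ 78.3 -23.1   9.6]  twist [ 0.003 -0.006  0.011]
socket tool-mm 2697 [ 5.1 -0.1] [26.3 36.1] 0.6 x [-7.1 18.1] y [-17.8  17.5] z 40.9
bolt [281. 120.] [ 0.56996 -0.18196] [0.0223 0.0218] ang 75.6
bolt [155. 157.] [ 0.56797 -0.10019] [0.0227 0.0223] ang 61.4
bolt [200. 275.] [ 0.4862  -0.10221] [0.0221 0.0232] ang 26.8
```

Call:
carry_out(grip=[-1,-1,-1,-1,-1,-1,-1], slide=[[20,-6,0],[24,-7,0],[22,-6,0],[12,-4,0],[0,0,0],[0,0,0],[0,0,0]], twist=[[0.003,-0.006,0.011],[0,0,0],[0,0,0],[0,0,0],[0,0,0],[0,0,0],[0,0,0]])

```text
time_s: 52.35
position: [0.5688, -0.1807, 0.1786]
tcp_rot: [[0.962, -0.272, -0.005], [-0.272, -0.962, 0.002], [-0.005, -0.001, -1.0]]
force: [-0.2, 0.3, -3.4]
opening: 0.168
```

```bash
python3 - <<'E'
from look import *
to([.5697,-.1819,.16],-14.5)
E
```

```text
t 52.35 pos [ 0.5688 -0.1807  0.1786] yaw -15.76 open 0.168 F [-0.2  0.3 -3.4] j [-28.  31.  89.  -0.  61.  77.]
 slide now-axes [ 1.3  0.9 18.5]  slide target-axes [ 1.2  0.9 18.6]  twist [-0.001  0.005 -0.022]
```

Call:
carry_out(grip=[-1,-1,-1,-1,-1,-1], slide=[[1,1,6],[0,0,6],[0,0,5],[0,0,0],[0,0,0],[0,0,0]], twist=[[-0.001,0.005,-0.022],[0,0,0],[0,0,0],[0,0,0],[0,0,0],[0,0,0]])

```text
time_s: 52.95
position: [0.5662, -0.1819, 0.1595]
tcp_rot: [[0.968, -0.251, -0.004], [-0.251, -0.968, 0.001], [-0.004, -0.0, -1.0]]
force: [-0.4, 0.8, -3.7]
opening: 0.168
```

```bash
python3 - <<'E'
from look import *
to([.5697,-.1819,.139],-14.5)
E
```

```text
t 52.95 pos [ 0.5662 -0.1819  0.1595] yaw -14.55 open 0.168 F [-0.4  0.8 -3.7] j [-29.  32.  90.  -0.  58.  76.]
 slide now-axes [ 3.4 -0.8 20.4]  slide target-axes [ 3.3 -0.9 20.5]  twist [-0.     0.004 -0.001]
```

Call:
carry_out(grip=[-1,-1,-1,-1,-1,-1,-1,-1], slide=[[3,-1,0],[0,0,0],[0,0,0],[0,0,5],[0,0,5],[0,0,5],[0,0,4],[0,0,0]], twist=[[0,0.004,0],[0,0,0],[0,0,0],[0,0,0],[0,0,0],[0,0,0],[0,0,0],[0,0,0]])

```text
time_s: 53.75
position: [0.5701, -0.1816, 0.1391]
tcp_rot: [[0.968, -0.251, 0.001], [-0.251, -0.968, -0.0], [0.001, -0.0, -1.0]]
force: [-0.2, 0.7, -2.7]
opening: 0.17
```

```bash
python3 - <<'E'
from look import *
to([.5697,-.1819,.134],-14.5)
E
```

```text
t 53.75 pos [ 0.5701 -0.1816  0.1391] yaw -14.54 open 0.17 F [-0.2  0.7 -2.7] j [-28.  34.  90.   0.  55.  76.]
 slide now-axes [-0.4  0.4  5.1]  slide target-axes [-0.4  0.4  5.1]  twist [-0.    -0.001 -0.001]
```

Call:
carry_out(grip=[-1,-1,-1,-1,-1,-1,-1,-1,-1,-1,-1,-1], slide=[[0,0,4],[0,0,1],[0,0,0],[0,0,0],[0,0,0],[0,0,0],[0,0,0],[0,0,0],[0,0,0],[0,0,0],[0,0,0],[0,0,0]], twist=[[0,0,0],[0,0,0],[0,0,0.1],[0,0,0.12],[0,0,0.12],[0,0,0.12],[0,0,0.12],[0,0,0.12],[0,0,0.12],[0,0,0.12],[0,0,0.05],[0,0,0]])

```text
time_s: 54.95
position: [0.5694, -0.1827, 0.1333]
tcp_rot: [[0.286, -0.958, -0.001], [-0.958, -0.286, -0.003], [0.002, 0.002, -1.0]]
force: [0.4, 0.1, -3.6]
opening: 0.172
```

```bash
python3 - <<'E'
from look import *
to([.5697,-.1819,.134],-71.5)
print(bot.read_state()["moment"].round(3))
E
```

```text
t 54.95 pos [ 0.5694 -0.1827  0.1333] yaw -73.35 open 0.172 F [ 0.4  0.1 -3.6] j [-28.  35.  91.  -0.  55. 135.]
 slide now-axes [-0.7 -0.5 -0.7]  slide target-axes [-0.7 -0.5 -0.7]  twist [ 0.002 -0.002 -0.032]
[0.151 0.045 0.132]
```

Call:
carry_out(grip=[-1,-1,-1,-1,-1,-1,-1,-1,-1,-1,-1,-1], slide=[[0,0,0],[0,0,0],[0,0,0],[0,0,-8],[0,0,-12],[0,0,-15],[0,0,-6],[0,0,0],[0,0,0],[0,0,0],[0,0,0],[0,0,0]], twist=[[0,0,-0.1],[0,0,-0.09],[0,0,0],[0,0,0],[0,0,0],[0,0,0],[0,0,0],[0,0,-0.14],[0,0,-0.14],[0,0,-0.14],[0,0,-0.14],[0,0,-0.14]])

```text
time_s: 56.15
position: [0.5712, -0.1833, 0.1825]
tcp_rot: [[0.936, -0.352, 0.006], [-0.352, -0.936, -0.006], [0.008, 0.004, -1.0]]
force: [0.1, 0.5, -2.6]
opening: 0.173
```

Call:
carry_out(grip=[-1,-1,-1,-1,-1,-1,-1,-1], slide=[[0,0,0],[0,0,0],[0,0,0],[0,0,0],[0,0,0],[0,0,0],[0,0,0],[0,0,0]], twist=[[0,0,-0.14],[0,0,-0.14],[0,0,-0.14],[0,0,-0.14],[0,0,-0.14],[0,0,-0.1],[0,0,0],[0,0,0]])

```text
time_s: 56.95
position: [0.5718, -0.1835, 0.1872]
tcp_rot: [[0.892, 0.452, 0.011], [0.452, -0.892, -0.009], [0.006, 0.013, -1.0]]
force: [-0.4, 0.7, -3.4]
opening: 0.17
```

```bash
python3 - <<'E'
from look import *
from key import *
to([.4861,-.1021,.17],26.8)
st,c=snap("wrist","w26"); keyscan(st,c); boltscan(cloud(c,st))
E
```

```text
t 56.95 pos [ 0.5718 -0.1835  0.1872] yaw 26.9 open 0.17 F [-0.4  0.7 -3.4] j [-28.  30.  88.  -0.  60.  35.]
 slide now-axes [ -39.7 -111.6   15.6]  slide target-axes [ -39.7 -111.3   17.2]  twist [ 0.013 -0.006  0.002]
socket tool-mm 2678 [4.6 0.6] [26.2 36.1] 0.8 x [-7.4 17.5] y [-17.   18.3] z 40.9
bolt [628.   7.] [ 0.78084 -0.28349] [0.0241 0.002 ] ang 88.7
bolt [198. 191.] [ 0.56797 -0.10015] [0.0221 0.0225] ang 60.9
bolt [156. 295.] [ 0.48631 -0.10212] [0.0224 0.0229] ang 27.2
```

Call:
carry_out(grip=[-1,-1,-1,-1,-1,-1,-1,-1,-1], slide=[[0,0,0],[-9,-26,0],[-9,-26,0],[-9,-26,0],[-7,-20,0],[-4,-10,0],[0,0,0],[0,0,0],[0,0,0]], twist=[[0.013,-0.006,0],[0,0,0],[0,0,0],[0,0,0],[0,0,0],[0,0,0],[0,0,0],[0,0,0],[0,0,0]])

```text
time_s: 57.9
position: [0.4909, -0.1051, 0.1884]
tcp_rot: [[0.896, 0.444, 0.004], [0.444, -0.896, -0.002], [0.003, 0.004, -1.0]]
force: [-0.7, -0.0, -3.3]
opening: 0.169
```

```bash
python3 - <<'E'
from look import *
to([.4860,-.1017,.16],26.9)
E
```

```text
t 57.9 pos [ 0.4909 -0.1051  0.1884] yaw 26.34 open 0.169 F [-0.7 -0.  -3.3] j [-25.  24. 102.   0.  54.  39.]
 slide now-axes [-3.  -5.3 28.4]  slide target-axes [-2.9 -5.2 28.4]  twist [ 0.004 -0.003 -0.01 ]
```

Call:
carry_out(grip=[-1,-1,-1,-1,-1,-1,-1], slide=[[-3,-5,8],[0,0,8],[0,0,8],[0,0,0],[0,0,0],[0,0,0],[0,0,0]], twist=[[0.004,-0.003,-0.01],[0,0,0],[0,0,0],[0,0,0],[0,0,0],[0,0,0],[0,0,0]])

```text
time_s: 58.6
position: [0.488, -0.104, 0.1614]
tcp_rot: [[0.892, 0.451, 0.001], [0.451, -0.892, -0.0], [0.0, 0.0, -1.0]]
force: [0.4, -0.8, -2.9]
opening: 0.167
```

```bash
python3 - <<'E'
from look import *
to([.4860,-.1017,.139],26.9)
E
```

```text
t 58.6 pos [ 0.488  -0.104   0.1614] yaw 26.84 open 0.167 F [ 0.4 -0.8 -2.9] j [-25.  26. 104.  -0.  51.  38.]
 slide now-axes [-0.7 -3.  22.4]  slide target-axes [-0.7 -3.  22.4]  twist [ 0.    -0.    -0.001]
```

Call:
carry_out(grip=[-1,-1,-1,-1,-1,-1,-1,-1], slide=[[-1,-3,0],[0,0,0],[0,0,0],[0,0,5],[0,0,5],[0,0,5],[0,0,5],[0,0,0]], twist=[[0,0,0],[0,0,0],[0,0,0],[0,0,0],[0,0,0],[0,0,0],[0,0,0],[0,0,0]])

```text
time_s: 59.4
position: [0.486, -0.1017, 0.1403]
tcp_rot: [[0.892, 0.452, 0.002], [0.452, -0.892, -0.001], [0.001, 0.002, -1.0]]
force: [-0.4, 0.2, -3.2]
opening: 0.17
```

```bash
python3 - <<'E'
from look import *
to([.4860,-.1017,.134],26.9)
E
```

```text
t 59.4 pos [ 0.486  -0.1017  0.1403] yaw 26.85 open 0.17 F [-0.4  0.2 -3.2] j [-25.  28. 105.  -0.  47.  38.]
 slide now-axes [-0.   0.   6.3]  slide target-axes [0.  0.  6.3]  twist [ 0.002 -0.001 -0.001]
```

Call:
carry_out(grip=[-1,-1,-1,-1,-1,-1,-1,-1,-1,-1,-1,-1], slide=[[0,0,5],[0,0,1],[0,0,0],[0,0,0],[0,0,0],[0,0,0],[0,0,0],[0,0,0],[0,0,0],[0,0,0],[0,0,0],[0,0,0]], twist=[[0,0,0],[0,0,0],[0,0,0.1],[0,0,0.12],[0,0,0.12],[0,0,0.12],[0,0,0.12],[0,0,0.12],[0,0,0.12],[0,0,0.12],[0,0,0.05],[0,0,0]])

```text
time_s: 60.6
position: [0.4859, -0.1024, 0.1332]
tcp_rot: [[0.848, -0.529, 0.001], [-0.529, -0.848, -0.003], [0.002, 0.002, -1.0]]
force: [-0.5, -0.1, -3.1]
opening: 0.169
```

Call:
carry_out(grip=[-1,-1,-1,-1,-1,-1,-1,-1,-1,-1,-1,-1], slide=[[0,0,0],[0,0,0],[0,0,0],[0,0,-8],[0,0,-12],[0,0,-15],[0,0,-6],[0,0,0],[0,0,0],[0,0,0],[0,0,0],[0,0,0]], twist=[[0,0,-0.1],[0,0,-0.09],[0,0,0],[0,0,0],[0,0,0],[0,0,0],[0,0,0],[0,0,0.06],[0,0,0.06],[0,0,0],[0,0,0],[0,0,0]])

```text
time_s: 61.8
position: [0.4862, -0.1022, 0.1781]
tcp_rot: [[0.884, -0.468, 0.003], [-0.468, -0.884, -0.003], [0.004, 0.002, -1.0]]
force: [0.4, 0.2, -3.0]
opening: 0.168
```

```bash
python3 - <<'E'
from look import *
from key import *
to([.5679,-.1002,.17],-28.9)
st,c=snap("wrist","w27"); keyscan(st,c); boltscan(cloud(c,st))
E
```

```text
t 61.8 pos [ 0.4862 -0.1022  0.1781] yaw -27.93 open 0.168 F [ 0.4  0.2 -3. ] j [-25.  24. 103.  -0.  53.  93.]
 slide now-axes [ 71.2 -40.    8.3]  slide target-axes [ 70.6 -41.2   8.1]  twist [ 0.001 -0.004  0.017]
socket tool-mm 2685 [ 5.  -0.4] [26.5 36. ] 0.4 x [-6.9 18. ] y [-17.9  17.2] z 41.0
bolt [371.  63.] [ 0.56997 -0.18206] [0.022  0.0226] ang 30.9
bolt [252. 134.] [ 0.56782 -0.09983] [0.0225 0.0219] ang 61.7
bolt [430. 185.] [ 0.488   -0.18383] [0.0225 0.0221] ang 48.9
```

View pics/w27.png

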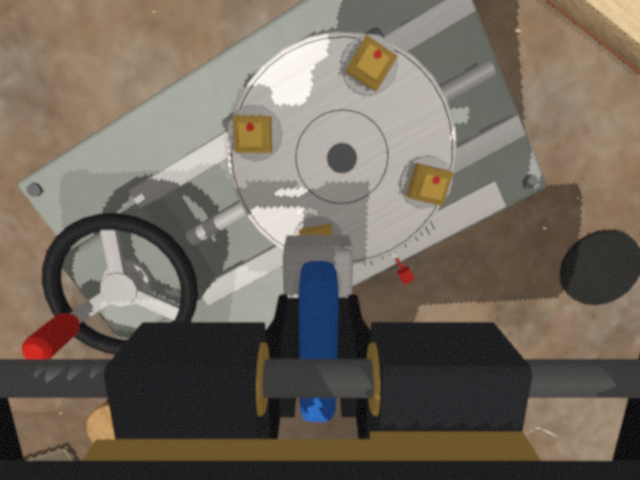

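A has turned 89° in all. For B, use the equivalent yaw 61.2° to stay off the joint-6 limit.

Call:
carry_out(grip=[-1,-1,-1,-1,-1,-1,-1,-1,-1,-1,-1,-1], slide=[[18,-10,0],[22,-12,0],[20,-11,0],[8,-5,0],[0,0,0],[0,0,0],[0,0,0],[0,0,0],[0,0,0],[0,0,0],[0,0,0],[0,0,0]], twist=[[0,0,0],[0,0,0],[0,0,0],[0,0,0],[0,0,0],[0,0,-0.14],[0,0,-0.14],[0,0,-0.14],[0,0,-0.14],[0,0,-0.14],[0,0,-0.14],[0,0,-0.14]])

```text
time_s: 63.05
position: [0.5526, -0.0976, 0.174]
tcp_rot: [[0.86, 0.509, -0.019], [0.509, -0.86, 0.003], [-0.015, -0.012, -1.0]]
force: [-1.3, -0.2, -2.6]
opening: 0.171
```

Call:
carry_out(grip=[-1,-1,-1,-1,-1,-1], slide=[[0,0,0],[0,0,0],[0,0,0],[0,0,0],[0,0,0],[0,0,0]], twist=[[0,0,-0.14],[0,0,-0.14],[0,0,-0.14],[0,0,-0.12],[0,0,0],[0,0,0]])

```text
time_s: 63.65
position: [0.5424, -0.096, 0.1725]
tcp_rot: [[0.457, 0.889, -0.033], [0.889, -0.457, 0.007], [-0.009, -0.032, -0.999]]
force: [-0.2, -0.5, -3.2]
opening: 0.17
```

```bash
python3 - <<'E'
from look import *
from key import *
to([.5676,-.1000,.16],61.2)
st,c=snap("wrist","w28"); keyscan(st,c); boltscan(cloud(c,st))
E
```

```text
t 63.65 pos [ 0.5424 -0.096   0.1725] yaw 62.8 open 0.17 F [-0.2 -0.5 -3.2] j [-21.  29.  94.  -0.  59.   6.]
 slide now-axes [ 8.1 24.6 11.7]  slide target-axes [ 8.6 24.  12.5]  twist [-0.032  0.009  0.028]
socket tool-mm 2721 [3.9 0.9] [36. 27.] 89.7 x [-8.2 17. ] y [-16.7  18.5] z 40.8
bolt [361. 231.] [ 0.56786 -0.10017] [0.0225 0.0221] ang 60.7
bolt [250. 287.] [ 0.486  -0.1021] [0.0229 0.0223] ang 72.3
```

Call:
carry_out(grip=[-1,-1,-1,-1,-1,-1], slide=[[0,0,0],[4,12,0],[4,11,0],[0,0,0],[0,0,0],[0,0,0]], twist=[[-0.032,0.009,0.03],[0,0,0],[0,0,0],[0,0,0],[0,0,0],[0,0,0]])

```text
time_s: 64.3
position: [0.5651, -0.0999, 0.1721]
tcp_rot: [[0.491, 0.871, -0.003], [0.871, -0.491, 0.0], [-0.001, -0.003, -1.0]]
force: [-0.3, 0.8, -3.4]
opening: 0.169
```

```bash
python3 - <<'E'
from look import *
to([.5675,-.1000,.16],61.0)
E
```

```text
t 64.3 pos [ 0.5651 -0.0999  0.1721] yaw 60.62 open 0.169 F [-0.3  0.8 -3.4] j [-21.  30.  92.  -0.  58.   8.]
 slide now-axes [ 1.1  2.2 12. ]  slide target-axes [ 1.1  2.1 12.1]  twist [-0.003  0.001 -0.007]
```

Call:
carry_out(grip=[-1,-1,-1,-1,-1,-1], slide=[[1,3,5],[0,0,5],[0,0,0],[0,0,0],[0,0,0],[0,0,0]], twist=[[-0.003,0,-0.007],[0,0,0],[0,0,0],[0,0,0],[0,0,0],[0,0,0]])

```text
time_s: 64.9
position: [0.5669, -0.1, 0.1605]
tcp_rot: [[0.484, 0.875, -0.003], [0.875, -0.484, -0.0], [-0.002, -0.002, -1.0]]
force: [-0.9, -0.2, -2.4]
opening: 0.171
```

```bash
python3 - <<'E'
from look import *
to([.5675,-.1000,.139],61.0)
E
```

```text
t 64.9 pos [ 0.5669 -0.1     0.1605] yaw 61.04 open 0.171 F [-0.9 -0.2 -2.4] j [-21.  31.  93.  -0.  56.   8.]
 slide now-axes [ 0.4  0.6 21.5]  slide target-axes [ 0.3  0.5 21.5]  twist [-0.002  0.002  0.001]
```

Call:
carry_out(grip=[-1,-1,-1,-1,-1], slide=[[0,1,5],[0,0,5],[0,0,5],[0,0,5],[0,0,0]], twist=[[0,0,0],[0,0,0],[0,0,0],[0,0,0],[0,0,0]])

```text
time_s: 65.4
position: [0.5678, -0.1006, 0.1388]
tcp_rot: [[0.484, 0.875, -0.003], [0.875, -0.484, -0.0], [-0.002, -0.002, -1.0]]
force: [0.1, -0.4, -2.3]
opening: 0.167
```

```bash
python3 - <<'E'
from look import *
to([.5675,-.1000,.134],61.0)
E
```

```text
t 65.4 pos [ 0.5678 -0.1006  0.1388] yaw 61.04 open 0.167 F [ 0.1 -0.4 -2.3] j [-21.  33.  94.  -0.  54.   8.]
 slide now-axes [ 0.4 -0.6  4.8]  slide target-axes [ 0.4 -0.6  4.8]  twist [-0.002  0.002  0.001]
```

Call:
carry_out(grip=[-1,-1,-1,-1,-1,-1,-1,-1,-1,-1,-1,-1], slide=[[0,0,4],[0,0,1],[0,0,0],[0,0,0],[0,0,0],[0,0,0],[0,0,0],[0,0,0],[0,0,0],[0,0,0],[0,0,0],[0,0,0]], twist=[[0,0,0],[0,0,0],[0,0,0.1],[0,0,0.12],[0,0,0.12],[0,0,0.12],[0,0,0.12],[0,0,0.12],[0,0,0.12],[0,0,0.12],[0,0,0.05],[0,0,0]])

```text
time_s: 66.6
position: [0.5673, -0.1002, 0.1329]
tcp_rot: [[0.999, 0.038, -0.004], [0.038, -0.999, -0.001], [-0.004, 0.0, -1.0]]
force: [0.9, -0.8, -3.8]
opening: 0.168
```

Call:
carry_out(grip=[-1,-1,-1,-1,-1,-1,-1,-1,-1,-1,-1,-1], slide=[[0,0,0],[0,0,0],[0,0,0],[0,0,-8],[0,0,-12],[0,0,-15],[0,0,-6],[0,0,0],[0,0,0],[0,0,0],[0,0,0],[0,0,0]], twist=[[0,0,-0.1],[0,0,-0.09],[0,0,0],[0,0,0],[0,0,0],[0,0,0],[0,0,0],[0,0,-0.13],[0,0,-0.13],[0,0,-0.13],[0,0,-0.13],[0,0,-0.08]])

```text
time_s: 67.8
position: [0.5693, -0.1007, 0.1821]
tcp_rot: [[0.656, 0.755, 0.003], [0.755, -0.656, -0.003], [-0.0, 0.004, -1.0]]
force: [0.4, -0.5, -3.0]
opening: 0.173
```

```bash
python3 - <<'E'
from look import *
from key import *
to([.4878,-.1836,.17],48.9)
st,c=snap("wrist","w29"); keyscan(st,c); boltscan(cloud(c,st))
E
```

```text
t 67.8 pos [ 0.5693 -0.1007  0.1821] yaw 49.02 open 0.173 F [ 0.4 -0.5 -3. ] j [-21.  29.  91.  -0.  59.  20.]
 slide now-axes [-116.    -7.2   12. ]  slide target-axes [-116.    -6.9   12.1]  twist [0.004 0.    0.002]
socket tool-mm 2725 [4.3 0.8] [26.5 36. ] 0.5 x [-7.9 17.4] y [-16.9  18.4] z 40.9
bolt [227. 312.] [ 0.48621 -0.10106] [0.0207 0.0228] ang 72.3
bolt [392. 315.] [ 0.57374 -0.17952] [0.0138 0.0222] ang 32.0
```

Call:
carry_out(grip=[-1,-1,-1,-1,-1,-1,-1,-1,-1], slide=[[-20,-1,0],[-26,-2,0],[-26,-2,0],[-24,-1,0],[-12,-1,0],[-3,0,0],[0,0,0],[0,0,0],[0,0,0]], twist=[[0.004,0,0],[0,0,0],[0,0,0],[0,0,0],[0,0,0],[0,0,0],[0,0,0],[0,0,0],[0,0,0]])

```text
time_s: 68.75
position: [0.4922, -0.1811, 0.1854]
tcp_rot: [[0.662, 0.75, 0.008], [0.75, -0.662, -0.002], [0.004, 0.008, -1.0]]
force: [-0.2, -0.0, -2.6]
opening: 0.168
```

```bash
python3 - <<'E'
from look import *
to([.4878,-.1834,.16],48.9)
E
```

```text
t 68.75 pos [ 0.4922 -0.1811  0.1854] yaw 48.57 open 0.168 F [-0.2 -0.  -2.6] j [-33.  25.  99.   0.  55.   9.]
 slide now-axes [-4.7 -2.  25.4]  slide target-axes [-4.6 -1.8 25.4]  twist [ 0.008 -0.004 -0.006]
```

Call:
carry_out(grip=[-1,-1,-1,-1,-1,-1,-1], slide=[[-5,-2,7],[0,0,8],[0,0,7],[0,0,0],[0,0,0],[0,0,0],[0,0,0]], twist=[[0.008,-0.004,-0.006],[0,0,0],[0,0,0],[0,0,0],[0,0,0],[0,0,0],[0,0,0]])

```text
time_s: 69.45
position: [0.488, -0.182, 0.1604]
tcp_rot: [[0.655, 0.756, -0.002], [0.756, -0.655, 0.001], [-0.0, -0.003, -1.0]]
force: [0.4, -0.3, -3.3]
opening: 0.169
```

```bash
python3 - <<'E'
from look import *
to([.4878,-.1834,.139],48.9)
E
```

```text
t 69.45 pos [ 0.488  -0.182   0.1604] yaw 49.08 open 0.169 F [ 0.4 -0.3 -3.3] j [-33.  27. 100.   0.  52.   8.]
 slide now-axes [-1.2  0.8 21.4]  slide target-axes [-1.2  0.8 21.4]  twist [-0.003  0.     0.003]
```

Call:
carry_out(grip=[-1,-1,-1,-1,-1,-1,-1], slide=[[-1,1,0],[0,0,0],[0,0,5],[0,0,5],[0,0,5],[0,0,5],[0,0,0]], twist=[[-0.003,0,0],[0,0,0],[0,0,0],[0,0,0],[0,0,0],[0,0,0],[0,0,0]])

```text
time_s: 70.15
position: [0.4884, -0.1839, 0.1392]
tcp_rot: [[0.655, 0.755, 0.002], [0.755, -0.655, -0.001], [-0.0, 0.002, -1.0]]
force: [-0.5, 0.8, -3.7]
opening: 0.171
```

```bash
python3 - <<'E'
from look import *
to([.4878,-.1834,.134],48.9)
E
```

```text
t 70.15 pos [ 0.4884 -0.1839  0.1392] yaw 49.07 open 0.171 F [-0.5  0.8 -3.7] j [-33.  29. 102.  -0.  49.   8.]
 slide now-axes [-0.  -0.8  5.2]  slide target-axes [-0.  -0.8  5.2]  twist [0.002 0.    0.003]
```

Call:
carry_out(grip=[-1,-1,-1,-1,-1,-1,-1,-1,-1,-1,-1,-1], slide=[[0,0,4],[0,0,1],[0,0,0],[0,0,0],[0,0,0],[0,0,0],[0,0,0],[0,0,0],[0,0,0],[0,0,0],[0,0,0],[0,0,0]], twist=[[0,0,0],[0,0,0],[0,0,0.1],[0,0,0.12],[0,0,0.12],[0,0,0.12],[0,0,0.12],[0,0,0.12],[0,0,0.12],[0,0,0.12],[0,0,0.05],[0,0,0]])

```text
time_s: 71.35
position: [0.488, -0.1842, 0.1332]
tcp_rot: [[0.986, -0.169, -0.0], [-0.169, -0.986, -0.003], [0.0, 0.003, -1.0]]
force: [0.3, -0.6, -3.9]
opening: 0.171
```

Call:
carry_out(grip=[-1,-1,-1,-1,-1,-1,-1,-1,-1,-1], slide=[[0,0,0],[0,0,0],[0,0,0],[0,0,-8],[0,0,-12],[0,0,-20],[0,0,-12],[-20,10,0],[-20,10,0],[0,0,0]], twist=[[0,0,-0.1],[0,0,-0.09],[0,0,0],[0,0,0],[0,0,0],[0,0,0],[0,0,0],[0,0,0],[0,0,0],[0,0,0]])

```text
time_s: 72.35
position: [0.4491, -0.2056, 0.1909]
tcp_rot: [[1.0, 0.024, 0.004], [0.024, -1.0, -0.005], [0.004, 0.005, -1.0]]
force: [-0.1, -0.3, -2.8]
opening: 0.172
```

```bash
python3 - <<'E'
from look import *
from key import *
to([.336,-.294,.17],0)
st,c=snap("wrist","w30"); keyscan(st,c); boltscan(cloud(c,st))
E
```

```text
t 72.35 pos [ 0.4491 -0.2056  0.1909] yaw 1.35 open 0.172 F [-0.1 -0.3 -2.8] j [-38.  23. 103.  -0.  54.  51.]
 slide now-axes [-115.2   85.6   20.9]  slide target-axes [-113.1   88.4   20.9]  twist [ 0.005 -0.004  0.024]
socket tool-mm 2404 [4.4 0.2] [24.7 36. ] 0.2 x [-6.9 16.3] y [-17.4  17.8] z 41.2
bolt [281.  47.] [ 0.56996 -0.18211] [0.0224 0.0221] ang 30.7
bolt [145.  47.] [ 0.56808 -0.10033] [0.0225 0.023 ] ang 16.7
bolt [160. 183.] [ 0.48598 -0.10219] [0.0227 0.0229] ang 71.8
bolt [285. 182.] [ 0.48793 -0.18406] [0.0224 0.0222] ang 4.6
```

View pics/w30.png

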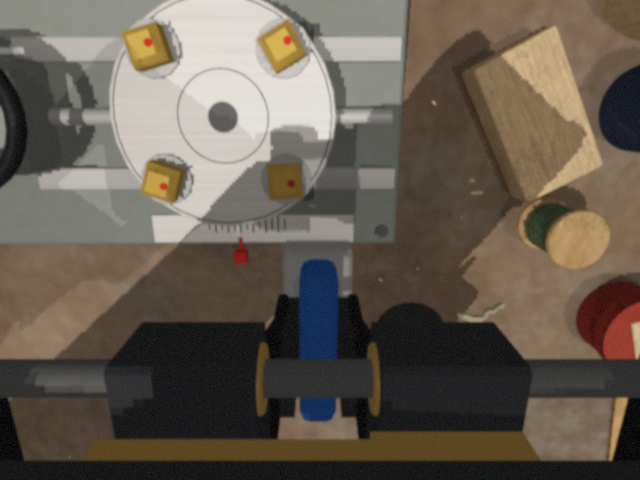

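All four bolts are at about 89° total (≈1.56 rad). Returning the key.

Call:
carry_out(grip=[-1,-1,-1,-1,-1,-1,-1,-1,-1,-1], slide=[[0,0,0],[-22,17,0],[-26,20,0],[-26,20,0],[-20,16,0],[-8,7,0],[0,0,0],[0,0,0],[0,0,0],[0,0,0]], twist=[[0.005,-0.004,0.02],[0,0,0],[0,0,0],[0,0,0],[0,0,0],[0,0,0],[0,0,0],[0,0,0],[0,0,0],[0,0,0]])

```text
time_s: 73.4
position: [0.3553, -0.2875, 0.1923]
tcp_rot: [[1.0, 0.001, 0.011], [0.001, -1.0, -0.002], [0.011, 0.002, -1.0]]
force: [-0.4, 0.6, -3.1]
opening: 0.173
```

```bash
python3 - <<'E'
from look import *
to([.336,-.294,.10],0)
st,c=snap("wrist","w31")
P=cloud(c,st); hsv=cv2.cvtColor(c["color"],cv2.COLOR_RGB2HSV)
E
```

```text
t 73.4 pos [ 0.3553 -0.2875  0.1923] yaw 0.07 open 0.173 F [-0.4  0.6 -3.1] j [-53.  20. 108.   1.  52.  36.]
 slide now-axes [-20.4   6.3  92.1]  slide target-axes [-19.3   6.5  92.3]  twist [ 0.002 -0.011  0.001]
```

View pics/w31.png

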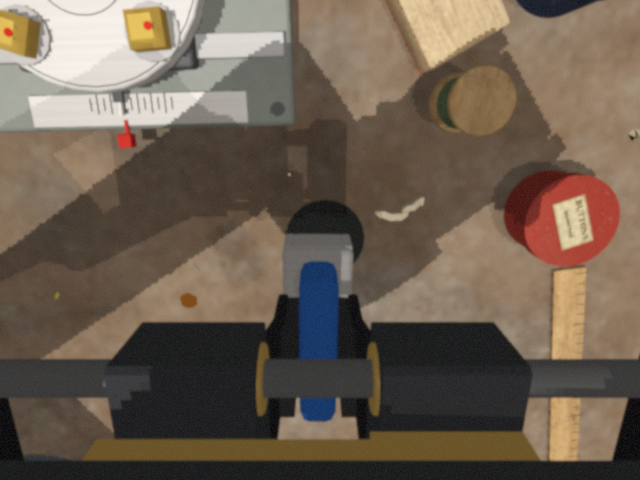

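Call:
carry_out(grip=[-1,-1,-1,-1,-1,-1,-1,-1,-1], slide=[[-18,6,0],[0,0,0],[0,0,20],[0,0,25],[0,0,20],[0,0,8],[0,0,0],[0,0,0],[0,0,0]], twist=[[0.002,-0.011,0],[0,0,0],[0,0,0],[0,0,0],[0,0,0],[0,0,0],[0,0,0],[0,0,0],[0,0,0]])

```text
time_s: 74.35
position: [0.3441, -0.2938, 0.1193]
tcp_rot: [[1.0, 0.005, 0.008], [0.005, -1.0, -0.007], [0.008, 0.007, -1.0]]
force: [-0.1, 1.1, -2.5]
opening: 0.172
```

```bash
python3 - <<'E'
from look import *
to([.336,-.294,.075],0)
E
```

```text
t 74.35 pos [ 0.3441 -0.2938  0.1193] yaw 0.29 open 0.172 F [-0.1  1.1 -2.5] j [-55.  27. 112.   0.  40.  35.]
 slide now-axes [-8.5 -0.1 44.3]  slide target-axes [-8.1  0.2 44.3]  twist [ 0.007 -0.008  0.005]
```

Call:
carry_out(grip=[-1,-1,-1,-1,-1,-1,-1,-1], slide=[[-8,0,0],[0,0,10],[0,0,12],[0,0,8],[0,0,4],[0,0,0],[0,0,0],[0,0,0]], twist=[[0.007,-0.008,0],[0,0,0],[0,0,0],[0,0,0],[0,0,0],[0,0,0],[0,0,0],[0,0,0]])

```text
time_s: 75.15
position: [0.3365, -0.2961, 0.0854]
tcp_rot: [[1.0, 0.004, 0.003], [0.004, -1.0, -0.005], [0.003, 0.005, -1.0]]
force: [0.4, 0.6, -2.6]
opening: 0.172
```

```bash
python3 - <<'E'
from look import *
to([.336,-.294,.074],0)
E
```

```text
t 75.15 pos [ 0.3365 -0.2961  0.0854] yaw 0.23 open 0.172 F [ 0.4  0.6 -2.6] j [-56.  31. 114.   0.  34.  34.]
 slide now-axes [-0.5 -2.2 11.4]  slide target-axes [-0.5 -2.1 11.4]  twist [ 0.005 -0.003  0.004]
```

Call:
carry_out(grip=[-1,-1,-1,-1,-1], slide=[[0,-2,4],[0,0,4],[0,0,3],[0,0,0],[0,0,0]], twist=[[0.005,-0.003,0],[0,0,0],[0,0,0],[0,0,0],[0,0,0]])

```text
time_s: 75.65
position: [0.337, -0.2945, 0.0741]
tcp_rot: [[1.0, 0.004, 0.001], [0.004, -1.0, -0.001], [0.001, 0.001, -1.0]]
force: [0.5, 0.2, 0.0]
opening: 0.174
```

```bash
python3 - <<'E'
from look import *
to([.336,-.294,.074],0)
E
```

```text
t 75.65 pos [ 0.337  -0.2945  0.0741] yaw 0.25 open 0.174 F [0.5 0.2 0. ] j [-56.  32. 115.   0.  33.  34.]
 slide now-axes [-1.  -0.5  0.1]  slide target-axes [-1.  -0.5  0.1]  twist [ 0.001 -0.001  0.004]
```

Force went to 0, so the mat carries the key. Release and rise.

Call:
carry_out(grip=[1,1,1,1,1,1,1,1,1,1,1,1], slide=[[0,0,0],[0,0,0],[0,0,0],[0,0,0],[0,0,0],[0,0,-10],[0,0,-25],[0,0,-35],[0,0,-40],[0,0,-40],[0,0,0],[0,0,0]], twist=[[0,0,0],[0,0,0],[0,0,0],[0,0,0],[0,0,0],[0,0,0],[0,0,0],[0,0,0],[0,0,0],[0,0,0],[0,0,0],[0,0,0]])

```text
time_s: 76.85
position: [0.337, -0.2946, 0.2342]
tcp_rot: [[1.0, 0.004, 0.004], [0.004, -1.0, -0.004], [0.004, 0.004, -1.0]]
force: [0.7, 0.5, -0.4]
opening: 0.998
```

Call:
carry_out(grip=[1,1,1,1,1], slide=[[20,-30,-10],[20,-30,-10],[0,0,0],[0,0,0],[0,0,0]], twist=[[0,0,0],[0,0,0],[0,0,0],[0,0,0],[0,0,0]])

```text
time_s: 77.35
position: [0.375, -0.2316, 0.2508]
tcp_rot: [[1.0, 0.002, -0.002], [0.002, -1.0, 0.001], [-0.002, -0.001, -1.0]]
force: [0.1, -0.1, -0.4]
opening: 1.002
```

```bash
python3 - <<'E'
from h import *
to([.3337,-.2944,.2],0)
st,c=snap("wrist","w40"); P=cloud(c,st); hsv=cv2.cvtColor(c["color"],cv2.COLOR_RGB2HSV)
b=(hsv[...,0]>100)&(hsv[...,0]<125)&(hsv[...,1]>150)&(P[...,2]>.09)&(P[...,2]<.11); b[320:]=0
Q=P[b]; 
if len(Q): print("bar",cv2.minAreaRect((Q[:,:2]*1e4).astype(np.float32)),Q[:,2].mean(),Q[:,2].std())
m=(hsv[...,2]<45)&(P[...,2]<.012)&(P[...,2]>-.005)&(abs(P[...,0]-.337)<.045)&(abs(P[...,1]+.294)<.045)
print("mat",cv2.minEnclosingCircle((P[m][:,:2]*1e4).astype(np.float32)))
m=(P[...,2]>.015)&(P[...,2]<.06)&(abs(P[...,0]-.337)<.04)&(abs(P[...,1]+.294)<.04); m[320:]=0
print("socket",m.sum(),cv2.minAreaRect((P[m][:,:2]*1e4).astype(np.float32)))
hs=((hsv[...,0]<6)|(hsv[...,0]>174))&(hsv[...,1]>150)&(P[...,2]<.045)&(P[...,2]>.015)&(P[...,0]>.4)
v,u=np.nonzero(hs); print("rider",u.mean(),v.min())
x0,y0=int(u.mean())-55,max(v.min()-40,0); print(x0,y0)
cv2.imwrite("pics/w40z.png",cv2.resize(c["color"][y0:y0+75,x0:x0+110,::-1],None,fx=7,fy=7,interpolation=cv2.INTER_CUBIC))
import pickle; pickle.dump((st,c),open("/tmp/w40.pkl","wb"))
snap("top","top9"); snap("scene","s9")
E
```

```text
t 77.35 pos [ 0.375  -0.2316  0.2508] yaw 0.1 open 1.002 F [ 0.1 -0.1 -0.4] j [-46.  14. 105.  -0.  61.  44.]
 slide now-axes [-41.3  62.8  50.8]  slide target-axes [-41.3  62.8  50.8]  twist [-0.001  0.002  0.002]
bar ((3376.294921875, -2938.46923828125), (142.88865661621094, 571.8099975585938), 87.3759536743164) 0.10033847104472723 0.0026756167536244905
mat ((3372.32421875, -2939.772216796875), 332.6299743652344)
socket 988 ((3364.856201171875, -2944.234375), (357.3138732910156, 355.881591796875), 89.75028228759766)
rider 220.85119047619048 143
165 103
```

View pics/w40z.png

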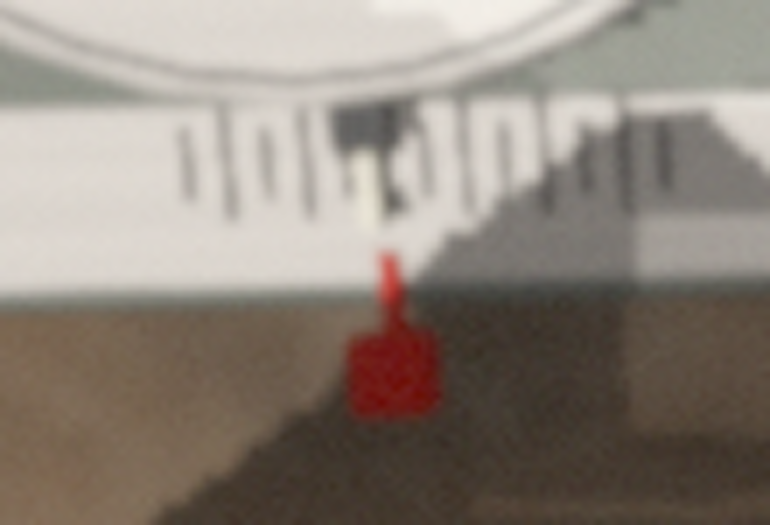

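View pics/top9.png

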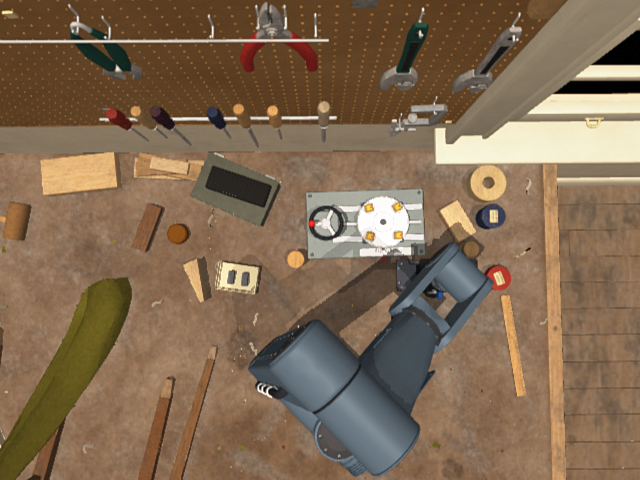

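View pics/s9.png

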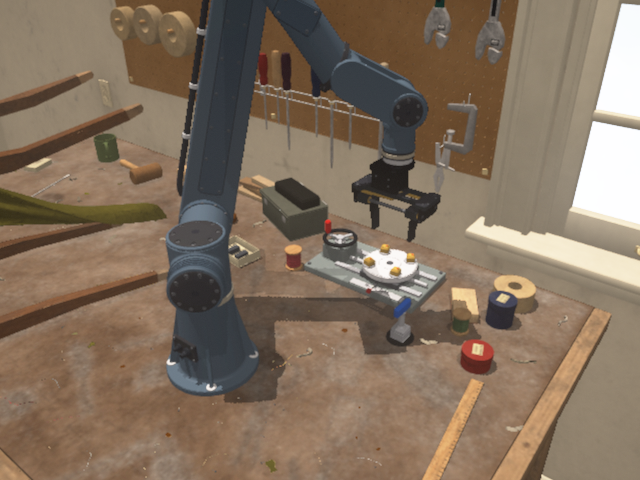

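View pics/w40.png

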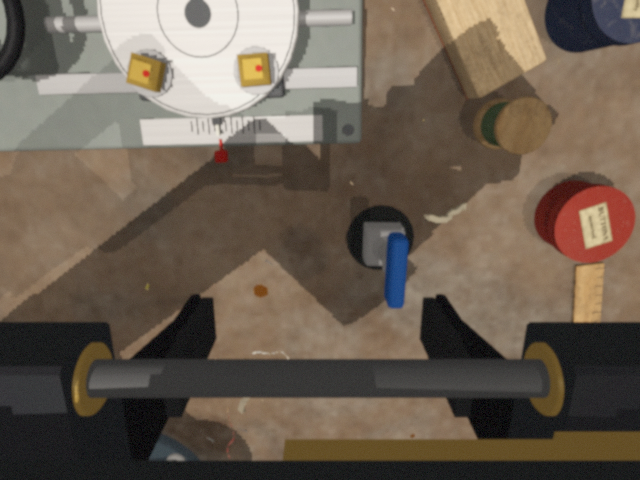

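```bash
python3 - <<'E'
from h import *
import pickle
st,c=pickle.load(open("/tmp/w40.pkl","rb"))
for zp,zr in ((.029,.025),(.027,.027)):
    a=plane(c,217.6,135.1,zp,st);b=plane(c,220.4,139,zr,st);d=a-b;print("pointer-mark along slide mm",(d[1]-.023*d[0])*1000)
im=cv2.imread("pics/top9.png"); cv2.imwrite("pics/tray9.png",cv2.resize(im[250:310,195:285],None,fx=6,fy=6))
E
```

```text
pointer-mark along slide mm 1.2448649517768131
pointer-mark along slide mm 2.1503194169923208
```

View pics/tray9.png

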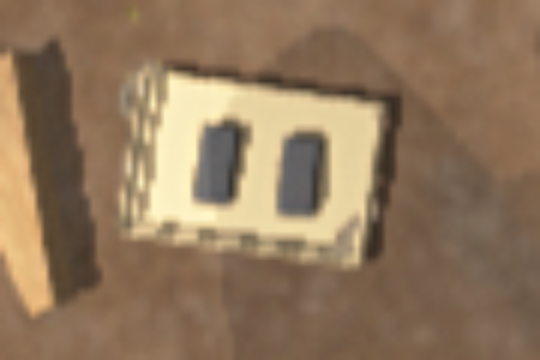

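The tray was nudged slightly, but both pieces still lie well inside. The key stands centred on the mat. Handing in.

```bash
python3 -c "
from rig import bot
print(bot.hand_in())"
```

```text
the job is handed in; nothing more can be done
None
```

I finished the whole job and handed it in at about 78 s of the 210 s allowed. No verdict came back, so the results below are from my own last checks.

- **Packing pieces:** only two were present. Both lie well inside the tray, which had shifted a few millimetres by the end.
- **Pointer:** I cranked the handwheel about 755° clockwise. The pointer stands about 1.2 mm past the red mark, using the heights the depth camera gave for pointer and mark. If both were at the same height it would be 2.15 mm. Both are within the limits, but the two readings do disagree.
- **Bolts:** I turned all four with the key only, in cross order, opposite pairs first. The three I could see between the passes (two opposite, then one of the other pair) had each turned about 45° (0.78 rad). After the second pass all four read about 89° in all (1.56 rad).
- **Key:** it stands upright, its foot within about 1 mm of the mat's centre. The gripper is open and about 15 cm above it.
- **Bystanders:** I saw none of them moved, and no force reading went above about 8 N.

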